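Feel for the stepped end of a dummy hub and load it in the sprung cradle

ROBOT

A 6-joint arm with a two-finger parallel gripper is mounted at the origin on the work surface. World frame = base frame: x ahead of the robot, y to its left, z up, the work surface at z = 0. Lengths are in mm, angles in rad, forces in N, time in s.
With the tool pointing down it reaches from about 375 to 925 mm from the base axis. Payload 5.7 kg.
Tool frame: the origin (TCP) lies midway between the tips of the shut fingers; the grasp point (between the pads) lies 19 mm behind it; z points along the fingers, y is the direction in which the jaws open and shut (so a half turn about z gives the same grasp; the last joint's range is limited). The gripper opens to 88 mm and grips with 3 to 60 N. Pads are 20 mm wide; open, the fingers measure 115 mm over their backs; the gripper's body (75 mm by 178 mm) begins 61 mm behind the grasp point.
Start: joints at [-1.301, 0.359, 1.51, -0, 1.272, -0.115], TCP at [225.207, -556.097, 222.623] pointing down, gripper open.
Joint ranges: [-2.97, 2.97], [-1.01, 2.36], [0.21, 2.38], [-0.96, 4.11], [0.2, 2.71], [-2.98, 2.98]. Speed limits (rad/s): [2.39, 2.39, 3.14, 3.14, 3.14, 3.14].

INTERFACE

Orientations are given as a unit quaternion [x, y, z, w].
In Python, from plant import status, capture, camera_params, arm gives the robot as it stands. The module is installed in compiled form; this text tells all that it offers.
- The arm moves only by the tool send_rows, never from a script. Its argument "plan" is text: rows parted by semicolons, each of 4 numbers parted by spaces: the shift along the world's x, y, z in cm, then the turn about the world's z in degrees. In form: x y z twist; .... A call has exactly 5 rows; each row shifts and turns the commanded pose from where the row before left it; what a row does not reach is not made up. A row lasts 1/12 s, in which the tool goes at most 41.7 mm and 7.16 degrees, less where a joint would pass 70% of its speed; a pose out of reach is approached as far as the arm can. A call with a gripper value outside its range is refused whole. "fingers" is the opening, from 0 (shut) to 1 (fully open), set as the call begins (left out, the last holds). The fingers move at their own pace and stop on an object; "squeeze" is the grip in N (left out, the last holds). Time passes only in rows, so rows that do not move let the fingers close, or fill a call up. It gives the time, the measured TCP pose, the force and the opening at its end, in the units of the state.
- status.read_state(): the state, without advancing time (a new reading comes with each control period).
- capture(name): name is "scene" or "top"; returns (picture, depth): 480x640x3 uint8, red, green, blue; 480x640 float32, mm along the optical axis (not along the pixel's ray), 0 where there is no reading.
- camera_params(name): a dict with "intrinsics" (3x3 intrinsics, pixels), "rvec" (rotation vector, rad) and "tvec" (3), from world to camera coordinates, as OpenCV has them. Camera axes: x right, y down, z forward; pixel columns grow to the right and rows downward; lengths in mm; the calibration is good to about 2 mm. A picture is of the moment at which its call begins. camera_params takes no time and is no camera call.
- arm.finish_job(): hands the job in, once; it reports no verdict.
The state is a dict: "time_s": time; "joints": joint angles; "joint_velocities": joint speeds; "joint_efforts": joint torques, N m; "tool_pos": TCP position; "eef_rot": TCP orientation; "force": force on the tool from outside, world axes, zero at the start; "ft_torque": the same for the moment, N m; "width": finger opening in mm.
Only numpy, scipy, OpenCV 4.12 (cv2) and the standard library are available. Lean on these libraries where they do the work, as an engineer would, in place of code of your own. Each camera call takes 0.05 s, during which the arm holds its last target.

TASK

Pinch or touch an end of the dummy hub in the yellow lane of the rest, where it lies, to feel which end is stepped down. Then load that hub in the sloping cradle with its stepped end downhill in the narrow lower saddle: push the red spring plunger back with the hub while you lower it in, and let go, so that it lies fully down in both saddles, held between the plunger and the lower stop. Leave the spare hub in the grey lane and the things around as they are.

Things in the scene. Friction and masses are not known exactly. Their poses are not given: they have to be found in the camera images.
- hub_a: one of two dummy hubs, aluminium cylinder 130 mm long, 44 mm in diameter, 0.25 to 0.5 kg, a dark 26 mm band at each end. The ends look alike, but one whole end band is turned down to 36 mm, the other is the full 44 mm. Origin: mid-length on the axis; x along the length. The sense of x does not tell which end is stepped: feel it. Either hub may be the one in the yellow lane
- hub_b: one of two dummy hubs, aluminium cylinder 130 mm long, 44 mm in diameter, 0.25 to 0.5 kg, a dark 26 mm band at each end. The ends look alike, but one whole end band is turned down to 36 mm, the other is the full 44 mm. Origin: mid-length on the axis; x along the length. The sense of x does not tell which end is stepped: feel it. Either hub may be the one in the yellow lane
- lane_yellow (a point): centre of the hub lying in the yellow lane, the one to load, 60 mm above the bench. x runs along the lane away from the robot, z up. The rest: plywood base 170 x 190 mm, two parallel lanes 110 mm apart, each with two V supports 56 mm apart, leaving a hub's ends and middle free for fingers; strips under the hubs 14 mm above the bench
- lane_grey (a point): the same point of the grey lane; the spare hub lies here and stays
- yellow_near (a point): middle of the dark band at the robot's end of the hub in the yellow lane, on the hub's axis, 52 mm from lane_yellow. Fingers closed lightly here stop at 36 mm on a stepped end, at 44 mm on a plain one
- yellow_far (a point): middle of the dark band at the far end of the hub in the yellow lane, on the hub's axis, 52 mm from lane_yellow. To be felt like the near one
- cradle: blue sloping cradle. Origin: where the loaded hub's centre comes to lie, 100 mm above the bench. x: up the slope (30 degrees, rising away from the robot) along the loaded hub's axis; z: square to the slope, leaning towards the robot; y level. Base plate's top at z -34 mm; from x -45 to 30 mm both sides are free for fingers; plunger housing x 90 to 115 mm, up to z +30 mm
- lower_saddle (a point): axis of the loaded hub at the middle of the narrow lower saddle, cradle x -53 mm. In the cradle's frame: x -61 to -45 mm, slot 41 mm wide, floor at z -18 mm, cheeks up to z +12 mm and out to y +-40 mm. Only the 36 mm end goes down into it
- upper_saddle (a point): axis of the loaded hub at the middle of the upper saddle, cradle x +38 mm. In the cradle's frame: x 30 to 46 mm, slot 49 mm wide, floor at z -22 mm, cheeks up to z 0 and out to y +-40 mm
- lower_stop (a point): centre of the face that the loaded hub's lower end rests against, cradle x -65 mm, z 0; the stop reaches up to cradle z +4 mm. A hub parallel to the slope with its axis at z +34 mm passes over stop and cheeks
- plunger_face (a point): middle of the red plunger plate's face, at cradle x 59 mm + plunger travel, z +9 mm; 44 mm wide, from cradle z -16 to +34 mm. Free, it stands 6 mm into the loaded hub's place: a hub is pushed uphill against it until its lower end clears the stop by some 5 mm, lowered square to the slope and let go
- plunger (a joint): travel of the red spring plunger up the slope in m: 0 free, 0.006 with a hub properly loaded, 0.020 at most. Spring 3 N at 0, 6 N at 0.006, 13 N at 0.020
- shell: bystander: upright steel tube 42 mm in diameter, 68 mm tall; origin at the centre of its underside
- jar: bystander: jar 64 mm in diameter, 75 mm tall; origin at the centre of its underside
- brush: bystander: brush 170 mm long lying along its x axis
There are look-alikes about, which are no part of the job. Leave any green or purple look-alike of the hub_b alone. Leave any blue look-alike of the hub_a alone.

How it is judged (in metres and radians):
On the way, in this order (a step that is already met when the one before it is completed fails the run):
1. the fingers feel an end of the hub in the yellow lane where it lies ((horizontal distance between the grasp point and yellow_near below 0.026 m or horizontal distance between the grasp point and yellow_far below 0.026 m) and ((contact force between the fingers and hub_a above 1 N and distance between hub_a and lane_yellow below 0.02 m) or (contact force between the fingers and hub_b above 1 N and distance between hub_b and lane_yellow below 0.02 m))), for 0.1 s.
2. the hub, held in the fingers, pushes the plunger back by more than 3 mm (value of joint plunger above 0.003 m and ((contact force between the fingers and hub_a above 1 N and distance between hub_a and cradle below 0.07 m) or (contact force between the fingers and hub_b above 1 N and distance between hub_b and cradle below 0.07 m))), for 0.1 s.
At the end, for the whole second after the job is handed in: The yellow-lane hub is at rest in the cradle, centre within 6 mm of the cradle's origin, axis within 0.07 rad of its x axis (possible only with the stepped end downhill), plunger travel 3 to 10 mm; the spare hub lies in the grey lane within 12 mm of its place (((distance between hub_a and cradle below 0.006 m and angle between the x axis of hub_a and the x axis of cradle, either way round below 0.07 rad and linear speed of hub_a below 0.02 m/s and distance between hub_b and lane_grey below 0.012 m and distance of hub_b from where it was at the start of the episode below 0.012 m) or (distance between hub_b and cradle below 0.006 m and angle between the x axis of hub_b and the x axis of cradle, either way round below 0.07 rad and linear speed of hub_b below 0.02 m/s and distance between hub_a and lane_grey below 0.012 m and distance of hub_a from where it was at the start of the episode below 0.012 m)) and value of joint plunger between 0.003 and 0.01 m); the robot touches nothing.
It fails at once if the shell is moved more than 30 mm (distance of shell from where it was at the start of the episode above 0.03 m).
It fails at once if the jar is moved more than 30 mm (distance of jar from where it was at the start of the episode above 0.03 m).
It fails at once if the brush is moved more than 30 mm (distance of brush from where it was at the start of the episode above 0.03 m).
It also fails if it takes over 58 s, if anything falls off the work surface, if the arm or the gripper's body presses on something with over 40 N, if the wrist force passes 120 N, or if a joint passes its speed limit or range.

## Working session

There is one attempt and no reset: what is moved stays moved. The work goes in short steps, Python scripts to look and compute and a tool call to move; the robot and the scene stay as the last step left them, time stands still between calls to the robot, and variables do not carry over. Pictures are saved under pics/ and viewed, and the job is handed in when it is done.

Besides the shell and the picture viewer there is one more tool, called after "Request:" as name(argument=value, ...), one argument or row to a line, values as JSON. send_rows: Moves the arm, as the interface text tells. Its arguments: {"type":"object","properties":{"plan":{"type":"string"},"fingers":{"type":"number"},"squeeze":{"type":"number"}},"required":["plan"]}

```bash
mkdir -p pics; ls; python3 - <<'E'
from plant import status,capture,camera_params
import cv2,numpy as np
print(status.read_state())
for n in("scene","top"):
    p,d=capture(n); cv2.imwrite(f"pics/{n}0.png",p[:,:,::-1]); np.savez(f"{n}0.npz",p=p,d=d)
    c=camera_params(n);print(n,c, d.min(),d.max())
E
```

```text
pics
{'time_s': 0.0, 'joints': array([-1.30108587e+00,  3.59438503e-01,  1.51142064e+00,  7.60899304e-06,
        1.27246891e+00, -1.15087970e-01]), 'joint_velocities': array([-0.00051208,  0.00157701, -0.00151923, -0.00134134,  0.00121695,
       -0.00217946]), 'joint_efforts': array([ 1.30123295e-03, -5.15371943e+01, -2.70726979e+01,  6.75077434e-02,
        3.50770389e-02, -1.34639340e-04]), 'tool_pos': array([ 225.0451776 , -555.47110312,  221.85365556]), 'eef_rot': array([ 9.81548142e-01,  1.91213212e-01, -6.33916296e-05, -8.65390115e-04]), 'force': array([-0.37189721, -0.071681  , -0.57812406]), 'ft_torque': array([ 0.00984805,  0.04688944, -0.01155592]), 'width': 87.63463402822728}
scene {'intrinsics': array([[602.31135685,   0.        , 315.53726257],
       [  0.        , 602.31135685, 239.23660497],
       [  0.        ,   0.        ,   1.        ]]), 'rvec': array([ 0.82008935,  2.62816385, -0.9792459 ]), 'tvec': array([ 456.64083673, -142.62565437, 1754.54439357])} 0.0 3999.3323
top {'intrinsics': array([[559.34382213,   0.        , 317.88634201],
       [  0.        , 559.34382213, 245.02336804],
       [  0.        ,   0.        ,   1.        ]]), 'rvec': array([ 2.19609505, -2.20735604,  0.06416646]), 'tvec': array([  -5.44841038,  577.11243421, 1225.75572217])} 0.0 2080.4722
```

View pics/scene0.png

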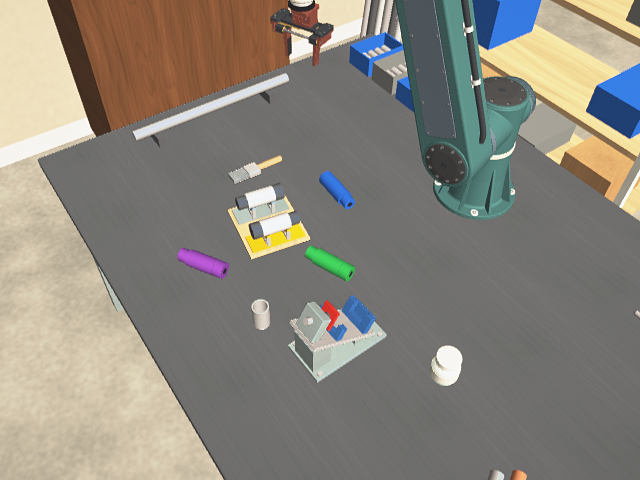

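View pics/top0.png

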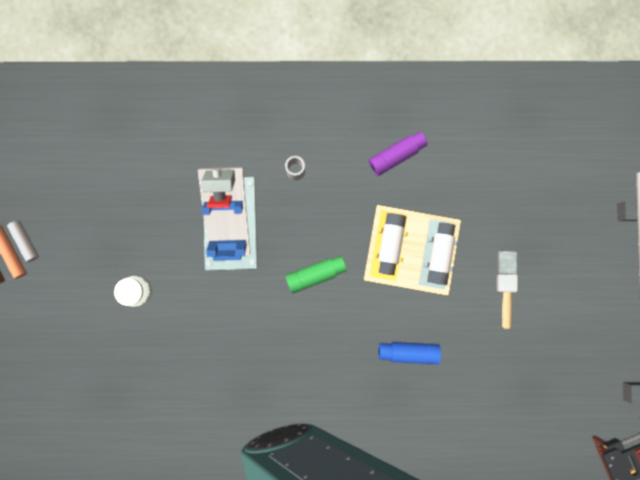

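```bash
cat > h.py <<'E'
import numpy as np,cv2
from plant import status,capture,camera_params
def cam(n):
    c=camera_params(n);R=cv2.Rodrigues(c["rvec"])[0];return c["intrinsics"],R,np.asarray(c["tvec"]).ravel()
def pts(n,d):
    K,R,t=cam(n);v,u=np.mgrid[0:480,0:640]
    P=np.stack([(u-K[0,2])/K[0,0]*d,(v-K[1,2])/K[1,1]*d,d],-1)
    return (P-t)@R
def proj(n,X):
    K,R,t=cam(n);q=(np.asarray(X)@R.T+t)@K.T;return q[...,:2]/q[...,2:]
def ray(n,uv,z):
    K,R,t=cam(n);o=-R.T@t
    r=R.T@np.linalg.solve(K,[uv[0],uv[1],1]);return o+r*(z-o[2])/r[2]
def grab(tag):
    out={}
    for n in("scene","top"):
        p,d=capture(n);cv2.imwrite(f"pics/{n}{tag}.png",p[:,:,::-1]);np.savez(f"{n}{tag}.npz",p=p,d=d);out[n]=(p,d)
    return out
def crop(n,tag,x0,x1,y0,y1,s):
    p=np.load(f"{n}{tag}.npz")["p"][y0:y1,x0:x1,::-1]
    cv2.imwrite(f"pics/{n}{tag}_c{x0}.png",cv2.resize(p,None,fx=s,fy=s,interpolation=cv2.INTER_CUBIC))
E
python3 - <<'E'
from h import *
crop("top","0",360,465,200,300,6);crop("top","0",190,265,160,275,5);crop("scene","0",225,395,180,390,2.8)
for n in("top","scene"):
    z=np.load(n+"0.npz");p=z["p"].astype(int);d=z["d"];W=pts(n,d)
    hsv=cv2.cvtColor(z["p"],cv2.COLOR_RGB2HSV)
    H,S,V=[hsv[...,i].astype(int) for i in range(3)]
    for nm,m in dict(white=(S<25)&(V>190)&(W[...,2]>30)&(W[...,0]<800),red=((H<5)|(H>175))&(S>180)&(V>120),blue=(H>100)&(H<120)&(S>150),yellow=(H>20)&(H<32)&(S>150)).items():
        k,l,s,c=cv2.connectedComponentsWithStats(m.astype(np.uint8))
        for i in range(1,k):
            if s[i,4]>40:
                w=W[l==i];print(n,nm,s[i],c[i].round(1),w.mean(0).round(1),"min",np.percentile(w,2,0).round(),"max",np.percentile(w,98,0).round())
E
```

```text
top white [285 156  20  19  83] [294.6 165.2] [740.2  40.4  95.8] min [651.  15.  57.] max [763.  61. 498.]
top white [ 198  168   52   88 2174] [224.5 209.3] [646.4 184.7 100. ] min [579. 144.  44.] max [725. 232. 183.]
top white [637 173   3  46 101] [638.3 193. ] [ 684.7 -702.9   54.1] min [ 635. -706.   49.] max [ 726. -700.   60.]
top white [379 224  23  39 671] [390.2 243.3] [ 576.5 -158.6   87.3] min [ 538. -181.   68.] max [ 615. -139.   86.]
top white [428 233  26  39 729] [440.8 252.4] [ 557.2 -265.4   82.1] min [ 520. -288.   61.] max [ 596. -246.   86.]
top white [114 277  35  30 790] [131.1 291.5] [478.8 382.5  77.9] min [450. 360.  35.] max [507. 416.  80.]
top red [209 197  21   8  78] [220.1 202. ] [654.7 183.  165.9] min [651. 170. 131.] max [669. 206. 165.]
top blue [231 203  10   9  66] [236.2 206.4] [651.8 158.8 114.7] min [642. 150. 101.] max [660. 171. 124.]
top blue [208 242  36  17 484] [226.3 249.8] [564.8 184.   79.6] min [548. 149.  48.] max [582. 219.  90.]
top blue [ 379  343   61   21 1083] [410.1 352.5] [ 343.4 -205.    42.1] min [ 322. -266.   28.] max
[... 1394 characters left out ...]
3.]
scene blue [ 587   64   53   74 2530] [618.9 101.8] [-884.3 -101.7 -111.3] min [-1061.  -193.  -196.] max [-850.    5.  -78.]
scene blue [396  77  18  35 376] [404.4  92.7] [ -95.7 -426.2   50.6] min [-147. -472.    3.] max [260. -66. 406.]
scene blue [319 171  36  38 586] [336.5 189.3] [ 351.  -193.2   41.2] min [ 324. -266.   13.] max [ 364. -138.   47.]
scene blue [342 296  33  37 647] [358.3 314.2] [571.3 190.9  73.1] min [547. 150.  49.] max [585. 227.  88.]
scene blue [328 325  19  15 167] [337.6 331.7] [652.2 219.  107.8] min [637. 199.  94.] max [663. 230. 123.]
scene yellow [245 224  60  29 609] [275.  238.5] [ 580.8 -153.9   16.7] min [ 503. -200.    7.] max [ 647. -126.   52.]
```

View pics/top0_c190.png

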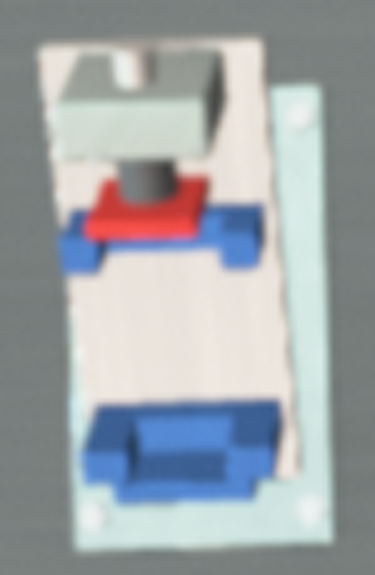

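View pics/top0_c360.png

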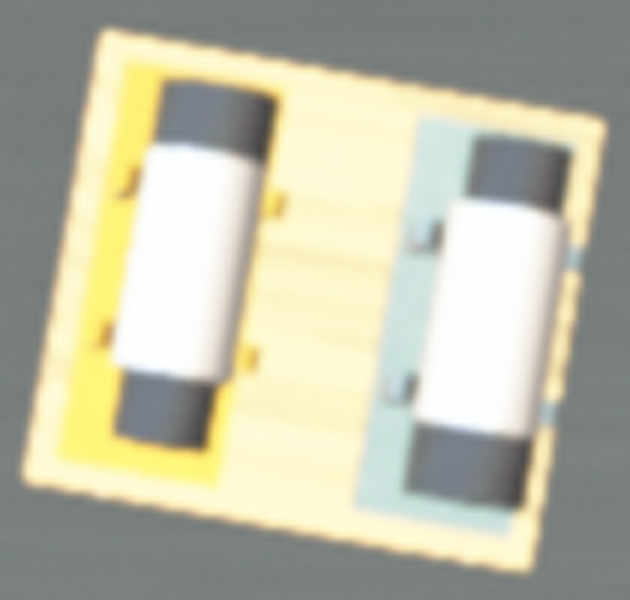

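View pics/scene0_c225.png

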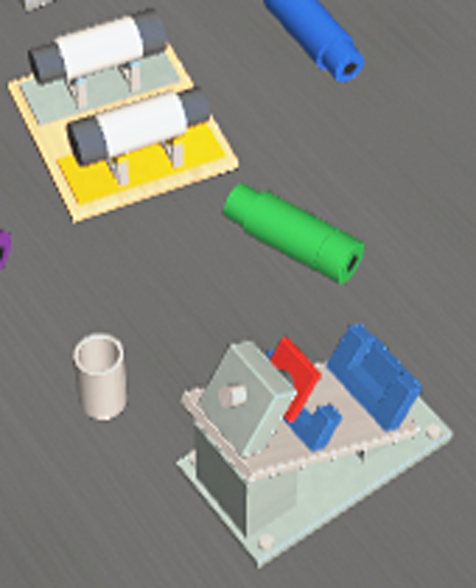

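```bash
cat > m.py <<'E'
from h import *
from scipy.optimize import least_squares
L={n:np.load(n+"0.npz") for n in("top","scene")}
def masks(n):
    z=L[n];hsv=cv2.cvtColor(z["p"],cv2.COLOR_RGB2HSV).astype(int);return hsv[...,0],hsv[...,1],hsv[...,2],pts(n,z["d"])
for nm,c0 in (("yellow",(577,-158)),("grey",(557,-265))):
  ends={}
  for n in("top","scene"):
    H,S,V,W=masks(n)
    m=(S<25)&(V>150)&(np.hypot(W[...,0]-c0[0],W[...,1]-c0[1])<50)&(W[...,2]>55)&(W[...,2]<95)
    m=cv2.erode(m.astype(np.uint8),np.ones((3,3)))>0
    P=W[m]
    f=lambda q:(np.linalg.norm(np.cross(P-np.array([c0[0],q[0],q[1]]),(lambda a:a/np.linalg.norm(a))(np.array([1,q[2],q[3]]))),axis=1)-22)
    r=least_squares(f,[c0[1],60,0,0],loss="soft_l1");q=r.x
    a=np.array([1,q[2],q[3]]);a/=np.linalg.norm(a);o=np.array([c0[0],q[0],q[1]])
    # band limits along axis: all pts near axis
    B=W[(np.linalg.norm(np.cross(W-o,a),axis=-1)<26)&(np.abs((W-o)@a)<80)];t=(B-o)@a
    tw=(P-o)@a
    print(nm,n,len(P),"axis pt",(o).round(1),"yaw",np.degrees(np.arctan2(a[1],a[0])).round(2),"slope",a[2].round(3),"white t",tw.min().round(1),tw.max().round(1),"all t",t.min().round(1),t.max().round(1),"rms",np.sqrt((r.fun**2).mean()).round(2))
    c=o+a*(t.min()+t.max())/2;print("   centre",c.round(1),"white centre",(o+a*(tw.min()+tw.max())/2).round(1))
    for lo,hi in((-62,-42),(42,62)):
        E=W[(np.linalg.norm(np.cross(W-c,a),axis=-1)<26)&((W-c)@a>lo)&((W-c)@a<hi)]
        print("   band",lo,"radius med",np.median(np.linalg.norm(np.cross(E-c,a),axis=-1)).round(1),"top z",np.percentile(E[:,2],97).round(1),len(E))
E
python3 m.py; python3 - <<'E'
from h import *
for n in("top","scene"):
    z=np.load(n+"0.npz");W=pts(n,z["d"]);hsv=cv2.cvtColor(z["p"],cv2.COLOR_RGB2HSV).astype(int)
    H,S,V=hsv[...,0],hsv[...,1],hsv[...,2]
    # base plate sloping: between saddles
    m=(W[...,0]>590)&(W[...,0]<630)&(W[...,1]>150)&(W[...,1]<222)&(W[...,2]>45)&(W[...,2]<110)&(S<60)
    P=W[m];c=P.mean(0);u,s,v=np.linalg.svd(P-c,full_matrices=False);nrm=v[2]*np.sign(v[2,2])
    r=(P-c)@nrm;k=abs(r)<2.5;P=P[k];c=P.mean(0);u,s,v=np.linalg.svd(P-c,full_matrices=False);nrm=v[2]*np.sign(v[2,2])
    print(n,len(P),c.round(1),nrm.round(3),"slope",np.degrees(np.arccos(nrm[2])).round(1),"yaw",np.degrees(np.arctan2(-nrm[1],-nrm[0])).round(1))
E
```

```text
yellow top 546 axis pt [ 577.  -164.2   60.1] yaw -10.72 slope 0.008 white t -40.0 38.7 all t -67.4 63.6 rms 2.06
   centre [ 575.1 -163.9   60.1] white centre [ 576.3 -164.1   60.1]
   band -62 radius med 17.8 top z 81.6 162
   band 42 radius med 21.6 top z 84.2 186
yellow scene 320 axis pt [ 577.  -165.1   59.4] yaw -11.33 slope 0.02 white t -39.4 34.5 all t -67.6 64.5 rms 3.21
   centre [ 575.5 -164.8   59.3] white centre [ 574.6 -164.6   59.3]
   band -62 radius med 17.9 top z 80.9 99
   band 42 radius med 21.7 top z 83.4 122
grey top 609 axis pt [ 557.  -272.3   60.1] yaw -10.69 slope 0.006 white t -39.3 38.4 all t -67.5 63.2 rms 2.06
   centre [ 554.9 -271.9   60.1] white centre [ 556.5 -272.2   60.1]
   band -62 radius med 21.8 top z 83.7 189
   band 42 radius med 17.8 top z 81.4 162
grey scene 279 axis pt [ 557.  -272.    58.6] yaw -11.72 slope 0.029 white t -37.4 36.2 all t -67.3 64.2 rms 3.18
   centre [ 555.5 -271.7   58.5] white centre [ 556.4 -271.9   58.6]
   band -62 radius med 21.6 top z 81.8 100
   band 42 radius med 17.5 top z 79.7 95
top 480 [610.  185.9  61.2] [-0.516 -0.016  0.857] slope 31.1 yaw 1.7
scene 197 [605.8 192.4  59.2] [-0.515 -0.014  0.857] slope 31.0 yaw 1.6
```

```bash
cat > cr.py <<'E'
from h import *
def frame(yaw,s=30):
    a=np.radians(yaw);b=np.radians(s);h=np.array([np.cos(a),np.sin(a),0]);y=np.array([-np.sin(a),np.cos(a),0])
    X=h*np.cos(b)+np.array([0,0,np.sin(b)]);return np.stack([X,y,np.cross(X,y)])
E
python3 - <<'E'
from cr import *
for yaw in (1.7,):
  F=frame(yaw)
  O=np.array([610,185,100.])
  for n in("top","scene"):
    z=np.load(n+"0.npz");W=pts(n,z["d"]);hsv=cv2.cvtColor(z["p"],cv2.COLOR_RGB2HSV).astype(int)
    H,S,V=hsv[...,0],hsv[...,1],hsv[...,2]
    Q=(W-O)@F.T
    near=(abs(Q[...,0])<150)&(abs(Q[...,1])<70)&(Q[...,2]>-60)&(Q[...,2]<60)
    def show(nm,m):
        P=Q[m&near];print(n,nm,len(P),"p2",np.percentile(P,3,0).round(1),"p50",np.median(P,0).round(1),"p98",np.percentile(P,97,0).round(1))
    blue=(H>100)&(H<120)&(S>130);red=((H<5)|(H>175))&(S>150)
    show("plate",(S<60)&near&(abs(Q[...,0]+10)<25)&(abs(Q[...,1])<35))
    show("lowtop",blue&(Q[...,0]<0)&(Q[...,2]>8)); show("low",blue&(Q[...,0]<0))
    show("uptop",blue&(Q[...,0]>0)&(Q[...,2]>-5));show("up",blue&(Q[...,0]>0))
    show("red",red)
    show("house",(Q[...,2]>15)&(Q[...,0]>80)&(~red))
    show("housetop",(Q[...,2]>26)&(Q[...,0]>80)&(~red))
    P=Q[near&(Q[...,0]>70)&(Q[...,2]>0)&(~red)&(abs(Q[...,1])<20)]
    print("  hist x",np.histogram(P[:,0],np.arange(80,130,4)),"z",np.histogram(P[:,2],np.arange(0,44,4)))
E
```

```text
top plate 705 p2 [-33.9 -33.1 -37.2] p50 [ -9.9  -0.3 -33.5] p98 [ 13.3  32.7 -29.3]
top lowtop 121 p2 [-60.8 -34.6   8.6] p50 [-51.3 -19.2  12. ] p98 [-44.4  39.1  15.5]
top low 604 p2 [-69.7 -33.8 -25.4] p50 [-52.6   4.   -8.4] p98 [-44.1  37.4  14.2]
top uptop 81 p2 [ 33.8 -35.8  -3. ] p50 [ 41.  -23.3   0.1] p98 [46.1 40.3  3.5]
top up 142 p2 [ 33.9 -35.9 -24.6] p50 [ 42.9 -23.4  -2.4] p98 [46.6 39.7  3.2]
top red 160 p2 [ 61.9 -17.6  -5. ] p50 [65.8 -0.5 25.9] p98 [67.6 21.5 36.7]
top house 474 p2 [ 85.  -26.1  15.9] p50 [105.    2.2  29.3] p98 [115.5  30.5  33.5]
top housetop 385 p2 [ 91.1 -25.6  26.7] p50 [103.6   2.7  30. ] p98 [115.1  30.7  33.7]
  hist x (array([ 22,   4,  18,  39,  37,  40,  41,  41, 122,  18,  19,  17]), array([ 80,  84,  88,  92,  96, 100, 104, 108, 112, 116, 120, 124, 128])) z (array([ 15,  21,  52,  67,  49,  21,  44, 168,  53,   1]), array([ 0,  4,  8, 12, 16, 20, 24, 28, 32, 36, 40]))
scene plate 185 p2 [-34.4 -20.4 -36.7] p50 [-20.3   4.2 -33.3] p98 [  7.6  34.2 -30.6]
scene lowtop 92 p2 [-62.  -33.9   8.5] p50 [-49.6  24.   12. ] p98 [-43.8  43.   15. ]
scene low 660 p2 [-70.6 -33.7 -29.7] p50 [-49.6   0.4  -9.8] p98 [-42.9  42.9  13.1]
scene uptop 50 p2 [ 30.  -36.6  -4.1] p50 [40.  35.6 -0.5] p98 [47.5 43.1  1.9]
scene up 180 p2 [ 30.6   9.  -30.7] p50 [ 43.   34.5 -16.6] p98 [48.  43.4  0.9]
scene red 218 p2 [ 60.1 -16.6  -8.2] p50 [65.2  9.4 23.9] p98 [68.3 24.7 35.8]
scene house 348 p2 [ 91.6 -24.6  16.1] p50 [110.    6.8  28.3] p98 [116.2  32.4  32.3]
scene housetop 220 p2 [ 91.2 -24.5  26.6] p50 [106.2   5.7  30.1] p98 [115.8  31.9  32.6]
  hist x (array([  0,   0,   7,  18,  20,  18,  21,  47, 145,  21,   9,  31]), array([ 80,  84,  88,  92,  96, 100, 104, 108, 112, 116, 120, 124, 128])) z (array([ 27,  33,  42,  37,  26,  28,  31, 115,  12,   0]), array([ 0,  4,  8, 12, 16, 20, 24, 28, 32, 36, 40]))
```

Request:
send_rows(
  plan="2.2 2.9 0 -3.3;2.2 2.9 0 -3.3;2.2 2.9 0 -3.3;2.2 2.9 0 -3.3;2.2 2.9 0 -3.3",
  fingers=1,
  squeeze=5,
)

```text
time_s: 0.52
tool_pos: [335.6, -409.4, 222.2]
eef_rot: [0.999, 0.047, -0.0, -0.0]
force: [-0.2, -0.7, -0.3]
width: 88.0
```

Request:
send_rows(
  plan="2.2 2.9 0 -3.3;2.2 2.9 0 -3.3;2.2 2.9 0 -3.3;2.2 2.9 0 -3.3;2.2 2.9 0 -3.3",
)

```text
time_s: 0.93
tool_pos: [445.7, -264.3, 222.4]
eef_rot: [0.995, -0.097, -0.0, -0.0]
force: [-0.1, -0.5, -0.6]
width: 87.8
```

Request:
send_rows(
  plan="2.2 2.9 0 0;2.2 2.9 0 0;2.2 2.9 0 0;0 0 0 0;0 0 0 0",
)

```text
time_s: 1.35
tool_pos: [511.7, -177.5, 222.2]
eef_rot: [0.996, -0.094, -0.0, -0.0]
force: [-1.1, -0.5, 0.9]
width: 88.1
```

Request:
send_rows(
  plan="1.3 2.3 0 0;0 0 -3.5 0;0 0 -3.5 0;0 0 -3.5 0;0 0 -2.5 0",
)

```text
time_s: 1.77
tool_pos: [521.9, -156.9, 90.1]
eef_rot: [0.995, -0.096, -0.001, -0.0]
force: [-0.7, 0.5, -0.3]
width: 87.8
```

```bash
python3 - <<'E'
from h import *
grab("1");crop("top","1",340,470,180,310,5);crop("scene","1",190,350,140,280,4)
print(status.read_state()["tool_pos"])
E
```

```text
[ 519.77762507 -155.88802866   88.72431993]
```

View pics/scene1_c190.png

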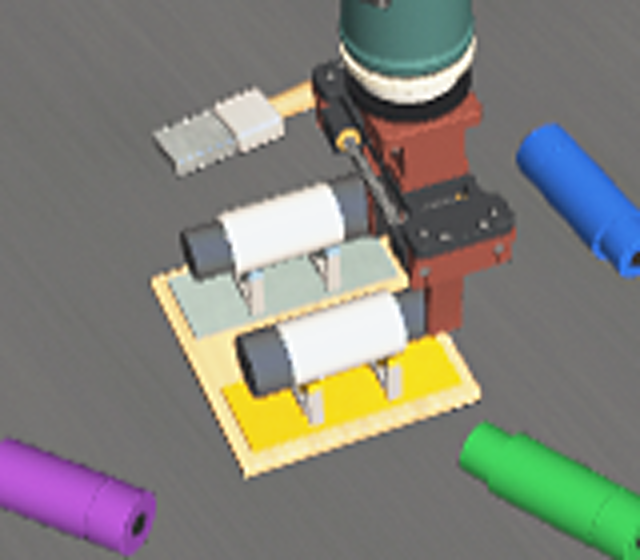

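The scene view shows the open fingers over the robot-side dark band of the yellow hub (crop px ~ (420,310)), with the jaws across it. I'll go down and feel it.

Request:
send_rows(
  plan="0.4 0.1 -2 0;0 0 -2.2 0;0 0 0 0;0 0 0 0;0 0 0 0",
)

```text
time_s: 2.28
tool_pos: [528.9, -156.1, 52.3]
eef_rot: [0.995, -0.096, 0.001, 0.0]
force: [-0.2, -0.7, 0.4]
width: 87.7
```

Request:
send_rows(
  plan="0 0 0 0;0 0 0 0;0 0 0 0;0 0 0 0;0 0 0 0",
  fingers=0,
  squeeze=5,
)

```text
time_s: 2.7
tool_pos: [528.4, -155.1, 51.0]
eef_rot: [0.995, -0.095, 0.0, 0.0]
force: [0.8, -0.0, -0.6]
width: 57.9
```

Request:
send_rows(
  plan="0 0 0 0;0 0 0 0;0 0 0 0;0 0 0 0;0 0 0 0",
)

```text
time_s: 3.12
tool_pos: [528.0, -156.0, 50.7]
eef_rot: [0.995, -0.095, -0.0, 0.001]
force: [-1.6, -5.9, 1.5]
width: 39.7
```

Request:
send_rows(
  plan="0 0 0 0;0 0 0 0;0 0 0 0;0 0 0 0;0 0 0 0",
)

```text
time_s: 3.53
tool_pos: [528.0, -156.0, 50.7]
eef_rot: [0.995, -0.095, -0.0, 0.001]
force: [-2.4, -4.8, 1.7]
width: 39.9
```

```bash
python3 - <<'E'
from h import *
s=status.read_state();print(s["tool_pos"],s["width"],s["force"])
E
```

```text
[ 527.99435746 -155.99540897   50.71383284] 39.871471267422045 [-2.38598196 -4.84775134  1.66787484]
```

The 39.9 mm reading is ambiguous. The pads sit at about -49 mm along the hub, so one may be overlapping the step edge. I'll open, move outward a few mm and feel again.

Request:
send_rows(
  plan="0 0 0 0;0 0 0 0;0 0 0 0;-0.6 0.1 0 0;0 0 0 0",
  fingers=0.65,
)

```text
time_s: 3.95
tool_pos: [520.8, -153.4, 50.3]
eef_rot: [0.995, -0.095, -0.001, -0.0]
force: [-0.7, 0.4, -0.6]
width: 57.1
```

```bash
python3 - <<'E'
from h import *
s=status.read_state();print(s["tool_pos"],s["width"],s["force"])
grab("2");crop("top","2",340,470,180,310,5)
E
sed 's/+"0.npz"/+"2.npz"/' m.py > m2.py; python3 m2.py
```

```text
[ 520.79277674 -153.36181624   50.34589834] 57.14911843427517 [-0.6664401   0.35418697 -0.62065062]
yellow top 27 axis pt [ 577.  -165.2   74.3] yaw -14.74 slope -0.301 white t 14.3 34.8 all t 0.1 63.7 rms 1.35
   centre [ 606.4 -173.    64.7] white centre [ 599.7 -171.2   66.9]
  return _methods._mean(a, axis=axis, dtype=dtype,
  ret = ret.dtype.type(ret / rcount)
Traceback (most recent call last):
  File "m2.py", line 23, in <module>
    print("   band",lo,"radius med",np.median(np.linalg.norm(np.cross(E-c,a),axis=-1)).round(1),"top z",np.percentile(E[:,2],97).round(1),len(E))
                                                                                                        ~~~~~~~~~~~~~^^^^^^^^^^^
IndexError: index -1 is out of bounds for axis 0 with size 0
```

Request:
send_rows(
  plan="0 -0.2 0 0;0 0 0 0;0 0 0 0;0 0 0 0;0 0 0 0",
  fingers=0,
  squeeze=6,
)

```text
time_s: 4.47
tool_pos: [522.3, -155.7, 50.7]
eef_rot: [0.995, -0.096, 0.0, -0.0]
force: [0.3, 2.0, 1.8]
width: 35.9
```

Request:
send_rows(
  plan="0 0 0 0;0 0 0 0;0 0 0 0;0 0 0 0;0 0 0 0",
)

```text
time_s: 4.88
tool_pos: [522.3, -155.8, 50.7]
eef_rot: [0.995, -0.096, 0.0, -0.0]
force: [0.5, 4.8, 2.2]
width: 36.0
```

Request:
send_rows(
  plan="0 0 0 0;0 0 0 0;0 0 0 0;0 0 0 0;0 0 0 0",
)

```text
time_s: 5.3
tool_pos: [522.3, -155.8, 50.7]
eef_rot: [0.995, -0.096, 0.0, -0.0]
force: [1.1, 5.4, 2.3]
width: 35.9
```

The fingers closed to 36.0 mm on the near end, so that is the stepped end and no half turn is needed. Next I open, rise and move to mid-hub.

Request:
send_rows(
  plan="0 0 0 0;0 0 0 0;0 0 0 0;0 0 2.5 0;0 0 3 0",
  fingers=0.85,
)

```text
time_s: 5.72
tool_pos: [520.0, -155.7, 104.1]
eef_rot: [0.995, -0.095, -0.003, -0.001]
force: [0.6, -0.6, 0.2]
width: 65.6
```

Request:
send_rows(
  plan="2.5 -0.5 0 0;2.4 -0.5 0 0;0 0 0 0;0 0 0 0;0 0 0 0",
)

```text
time_s: 6.13
tool_pos: [569.9, -166.0, 105.0]
eef_rot: [0.995, -0.095, -0.001, -0.0]
force: [-0.3, 0.4, 0.2]
width: 74.4
```

```bash
python3 - <<'E'
from h import *
s=status.read_state();print(s["tool_pos"],s["width"],s["force"])
grab("3");crop("top","3",340,470,180,310,5);crop("scene","3",190,350,140,280,4)
E
```

```text
[ 569.93676299 -165.95267108  104.97868307] 74.36074388220965 [-0.32783805  0.37396827  0.23605157]
```

View pics/scene3_c190.png

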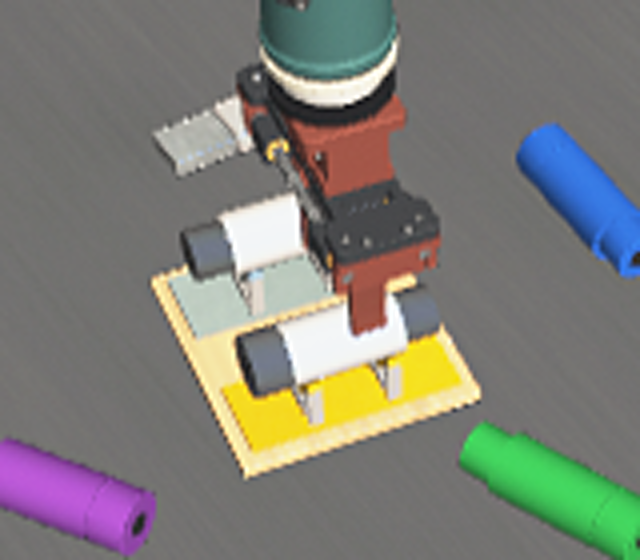

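The picture shows the gripper centred over the white part between the V supports, with the hub still in place. I'll lower and grip.

Request:
send_rows(
  plan="0 0.15 -2.8 0;0 0 -2.8 0;0 0 0 0;0 0 0 0;0 0 0 0",
)

```text
time_s: 6.65
tool_pos: [571.1, -164.7, 50.3]
eef_rot: [0.995, -0.095, -0.0, -0.0]
force: [0.0, -1.1, -0.5]
width: 74.8
```

Request:
send_rows(
  plan="0 0 0 0;0 0 0 0;0 0 0 0;0 0 0 0;0 0 0 0",
  fingers=0,
  squeeze=20,
)

```text
time_s: 7.07
tool_pos: [571.5, -164.7, 50.2]
eef_rot: [0.995, -0.095, 0.0, 0.0]
force: [0.9, -0.1, 0.3]
width: 44.6
```

Request:
send_rows(
  plan="0 0 0 0;0 0 0 0;0 0 0 0;0 0 0 0;0 0 0 0",
)

```text
time_s: 7.48
tool_pos: [571.5, -164.6, 50.1]
eef_rot: [0.995, -0.095, 0.0, 0.0]
force: [-0.4, 1.2, 5.7]
width: 43.3
```

Request:
send_rows(
  plan="0 0 1 0;0 0 2.5 0;0 0 3.8 0;0 0 3.8 0;0 0 3.8 0",
)

```text
time_s: 7.9
tool_pos: [570.0, -164.2, 199.6]
eef_rot: [0.995, -0.095, -0.001, -0.0]
force: [1.0, 0.1, -3.6]
width: 43.5
```

Request:
send_rows(
  plan="0 0 2.6 0;0 2 0 0;0.6 3.5 0 1.3;0.6 3.6 0 1.5;0.6 3.6 0 1.5",
)

```text
time_s: 8.32
tool_pos: [588.4, -36.6, 224.7]
eef_rot: [0.998, -0.058, -0.001, -0.0]
force: [0.2, 0.1, -3.2]
width: 43.8
```

Request:
send_rows(
  plan="0.6 3.6 0 1.5;0.6 3.6 0 1.5;0.6 3.6 0 1.5;0.6 3.6 0 1.5;0.6 3.6 0 1.5",
)

```text
time_s: 8.73
tool_pos: [618.3, 144.0, 224.3]
eef_rot: [1.0, 0.008, -0.001, 0.0]
force: [0.9, -0.2, -2.6]
width: 44.0
```

Request:
send_rows(
  plan="0.6 3 0 0.6;0.4 1.6 0 0;0 0 0 0;0 0 0 0;0 0 0 0",
)

```text
time_s: 9.15
tool_pos: [628.6, 187.0, 224.2]
eef_rot: [1.0, 0.012, -0.001, 0.001]
force: [-0.5, 0.4, -2.3]
width: 43.8
```

```bash
python3 - <<'E'
from h import *
s=status.read_state();print(s["tool_pos"],s["width"],s["force"],s["eef_rot"],np.degrees(2*np.arctan2(s["eef_rot"][1],s["eef_rot"][0])))
grab("4");crop("top","4",170,300,130,290,4);crop("scene","4",260,420,200,390,3)
E
```

```text
[628.58814434 187.00495735 224.21666584] 43.77516197149375 [-0.54752763  0.35587938 -2.28367696] [ 9.99923411e-01  1.23400895e-02 -7.21596399e-04  6.11907978e-04] 1.4141066179338224
```

View pics/scene4_c260.png

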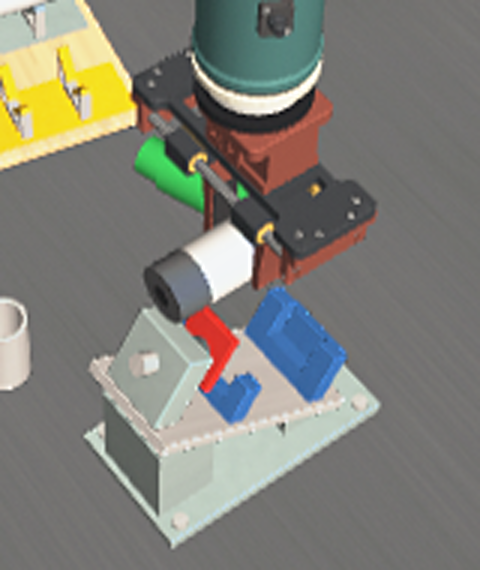

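View pics/top4_c170.png

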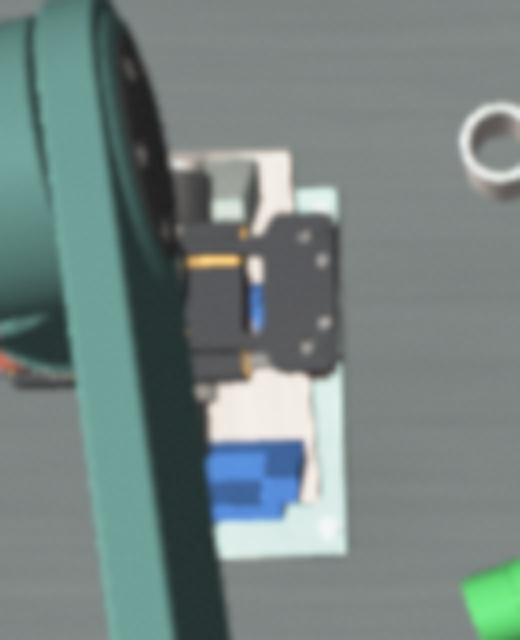

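```bash
cat > hub.py <<'E'
from cr import *
from scipy.optimize import least_squares
O=np.array([610.3,188,100.3]);F=frame(1.6)
def fit(tag,pitch0,off=4.4,up=10,n="scene",yaw0=1.5,verbose=True):
    s=status.read_state();tp=s["tool_pos"]
    z=np.load(f"{n}{tag}.npz");W=pts(n,z["d"]);hsv=cv2.cvtColor(z["p"],cv2.COLOR_RGB2HSV).astype(int)
    H,S,V=hsv[...,0],hsv[...,1],hsv[...,2]
    g=tp+[0,0,up]
    def ax(p,y):
        p,y=np.radians([p,y]);return np.array([np.cos(p)*np.cos(y),np.cos(p)*np.sin(y),np.sin(p)])
    a0=ax(pitch0,yaw0)
    t=(W-g)@a0;r=np.linalg.norm(np.cross(W-g,a0),axis=-1)
    m=(S<80)&(t>14)&(t<off+58)&(r<32)&(r>14)
    m=cv2.erode(m.astype(np.uint8),np.ones((3,3)))>0
    P=W[m]
    def f(q):
        a=ax(q[0],q[1]);c=np.array([g[0],q[2],q[3]]);return np.linalg.norm(np.cross(P-c,a),axis=1)-22
    r_=least_squares(f,[pitch0,yaw0,g[1],g[2]],loss="soft_l1")
    q=r_.x;a=ax(q[0],q[1]);c=np.array([g[0],q[2],q[3]])
    t=(W-c)@a;r=np.linalg.norm(np.cross(W-c,a),axis=-1)
    B=t[(r<24)&(t>40)&(t<off+75)&(S<120)]
    print(n,len(P),"rms",np.sqrt((r_.fun**2).mean()).round(2),"pitch",q[0].round(1),"yaw",q[1].round(1),"axis at TCP x: y",q[2].round(1),"z",q[3].round(1),"(tool",tp.round(1),") far end t",np.percentile(B,[90,97,99]).round(1) if len(B) else None)
    Q=F@(c-O);A=F@a
    print("  in cradle frame: axis pt",Q.round(1),"dir",A.round(3),"centre guess",(Q+A*off).round(1))
E
python3 -c "
from hub import *
fit('4',0);fit('4',5)"
```

```text
scene 344 rms 1.86 pitch -1.4 yaw 2.9 axis at TCP x: y 186.9 z 234.1 (tool [628.8 186.7 224.5] ) far end t [68.6 69.4 69.8]
  in cradle frame: axis pt [ 82.9  -1.6 106.6] dir [ 0.854  0.023 -0.52 ] centre guess [ 86.7  -1.5 104.3]
scene 310 rms 1.8 pitch -0.6 yaw 2.0 axis at TCP x: y 187.4 z 233.7 (tool [628.8 186.7 224.5] ) far end t [68.6 69.2 69.8]
  in cradle frame: axis pt [ 82.8  -1.1 106.3] dir [ 0.861  0.008 -0.509] centre guess [ 86.5  -1.1 104. ]
```

Request:
send_rows(
  plan="0.1 0.1 -1 0;0 0 -1.2 0;0 0 -0.8 0;0 0 -0.6 0;0 0 -0.6 0",
  squeeze=16,
)

```text
time_s: 9.67
tool_pos: [629.3, 189.0, 181.4]
eef_rot: [1.0, 0.012, -0.001, 0.0]
force: [-1.8, -0.3, -0.5]
width: 44.0
```

Request:
send_rows(
  plan="0 0 -0.4 0;0 0 -0.4 0;0 0 -0.4 0;0 0 0 0;0 0 0 0",
)

```text
time_s: 10.08
tool_pos: [630.4, 189.5, 170.5]
eef_rot: [1.0, 0.013, 0.0, -0.0]
force: [-0.3, -0.4, -3.0]
width: 44.1
```

```bash
python3 - <<'E'
from hub import *
s=status.read_state();print(s["tool_pos"],s["width"],s["force"])
grab("5");crop("scene","5",260,420,200,390,3)
fit('5',12)
E
```

```text
[630.36502048 189.49738695 170.50213653] 44.063294073616305 [-0.27255396 -0.44958396 -3.00161837]
scene 192 rms 2.33 pitch 8.6 yaw 9.9 axis at TCP x: y 185.4 z 187.8 (tool [630.7 189.6 170.8] ) far end t [67.8 69.3 69.8]
  in cradle frame: axis pt [61.3 -3.1 65.6] dir [ 0.922  0.143 -0.36 ] centre guess [65.4 -2.5 64.1]
```

View pics/scene5_c260.png

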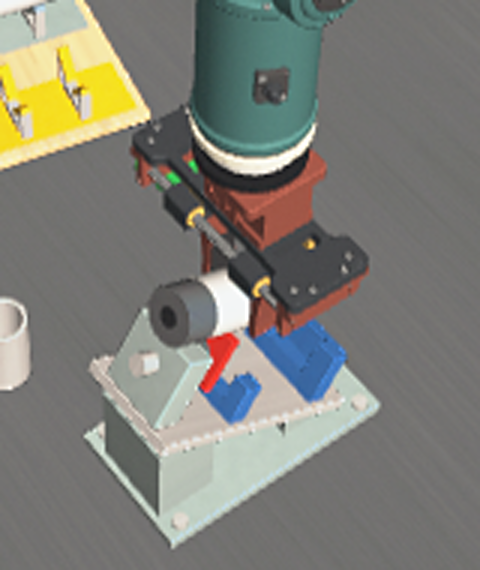

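```bash
python3 - <<'E'
s=open('hub.py').read()
s=s.replace("m=(S<80)&","m=(((S<25)&(V>150))|((V<110)&(S<110)))&")
s=s.replace("def f(q):","def f(q):\n        q=np.array([q[0],s_yaw,q[1],q[2]])").replace("[pitch0,yaw0,g[1],g[2]]","[pitch0,g[1],g[2]]").replace("q=r_.x;","q=np.insert(r_.x,1,s_yaw);").replace("a0=ax(pitch0,yaw0)","a0=ax(pitch0,yaw0);s_yaw=np.degrees(2*np.arctan2(s['eef_rot'][1],s['eef_rot'][0]))")
open('hub.py','w').write(s)
E
python3 -c "
from hub import *
fit('5',12);fit('5',18);fit('5',23)"
```

```text
scene 101 rms 2.3 pitch 6.0 yaw 1.5 axis at TCP x: y 190.7 z 187.4 (tool [630.7 189.6 170.8] ) far end t [68.  71.9 78.5]
  in cradle frame: axis pt [61.3  2.1 65.2] dir [ 0.913 -0.003 -0.407] centre guess [65.3  2.1 63.4]
scene 119 rms 2.66 pitch 16.2 yaw 1.5 axis at TCP x: y 190.5 z 183.5 (tool [630.7 189.6 170.8] ) far end t [67.4 68.6 69.3]
  in cradle frame: axis pt [59.3  2.  61.8] dir [ 0.971 -0.002 -0.238] centre guess [63.6  1.9 60.8]
scene 111 rms 2.04 pitch 20.7 yaw 1.5 axis at TCP x: y 190.0 z 181.6 (tool [630.7 189.6 170.8] ) far end t [67.8 68.8 69.7]
  in cradle frame: axis pt [58.3  1.4 60.1] dir [ 0.987 -0.002 -0.161] centre guess [62.7  1.4 59.4]
```

Request:
send_rows(
  plan="0 -0.05 -0.4 0;0 0 -0.3 0;0 0 -0.2 0;0 0 0 0;0 0 0 0",
)

```text
time_s: 10.6
tool_pos: [630.7, 189.3, 163.0]
eef_rot: [1.0, 0.013, 0.001, -0.0]
force: [-2.8, 0.2, 6.3]
width: 43.5
```

```bash
cat > tilt.py <<'E'
import sys
from hub import *
tag=sys.argv[1]
s=status.read_state();print(s["tool_pos"].round(1),s["width"],s["force"].round(1),"t",s["time_s"])
grab(tag);crop("scene",tag,260,420,200,390,3)
def lim(tag):
    pass
for p in (22,26,30,34):
    fit(tag,p)
E
python3 tilt.py 6
```

```text
[630.7 189.3 163. ] 43.50905433734531 [-2.8  0.2  6.3] t 10.6
scene 71 rms 2.82 pitch -3.7 yaw 1.5 axis at TCP x: y 189.2 z 196.7 (tool [630.7 189.3 163. ] ) far end t [70.2 73.7 76.9]
  in cradle frame: axis pt [65.9  0.6 73.2] dir [ 0.832 -0.003 -0.555] centre guess [69.5  0.6 70.8]
scene 86 rms 2.96 pitch 30.4 yaw 1.5 axis at TCP x: y 195.1 z 169.7 (tool [630.7 189.3 163. ] ) far end t [70.2 71.  71.7]
  in cradle frame: axis pt [52.5  6.5 49.8] dir [ 1.    -0.002  0.008] centre guess [56.9  6.5 49.8]
scene 89 rms 3.17 pitch 6.7 yaw 1.5 axis at TCP x: y 189.7 z 192.3 (tool [630.7 189.3 163. ] ) far end t [63.2 65.3 66.2]
  in cradle frame: axis pt [63.7  1.1 69.5] dir [ 0.918 -0.003 -0.396] centre guess [67.8  1.1 67.7]
scene 78 rms 2.88 pitch 8.6 yaw 1.5 axis at TCP x: y 189.4 z 191.9 (tool [630.7 189.3 163. ] ) far end t [62.6 64.5 65.7]
  in cradle frame: axis pt [63.5  0.8 69.1] dir [ 0.931 -0.003 -0.364] centre guess [67.6  0.8 67.5]
```

View pics/scene6_c260.png

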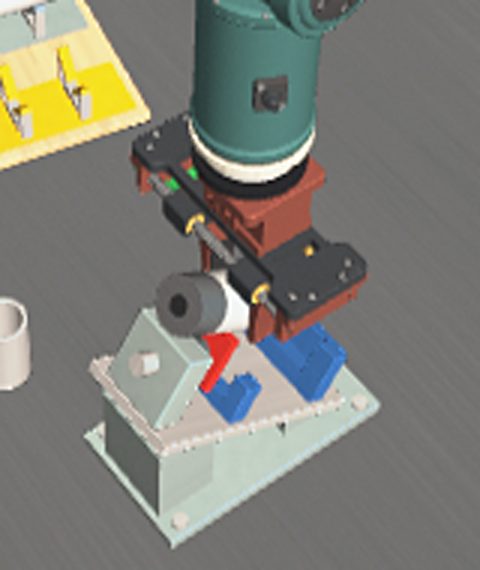

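```bash
cat > face.py <<'E'
import sys
from cr import *
def face(u,v,tcp,yaw=1.5,up=9.5,n="scene"):
    K,R,t=cam(n);o=-R.T@t;r=R.T@np.linalg.solve(K,[u,v,1]);ya=np.radians(yaw)
    nn=np.array([-np.sin(ya),np.cos(ya),0]);p=np.array(tcp)+[0,0,up]
    X=o+r*((p-o)@nn)/(r@nn);d=X-p;h=d[0]*np.cos(ya)+d[1]*np.sin(ya)
    return X.round(1),"len",np.hypot(h,d[2]).round(1),"pitch",np.degrees(np.arctan2(d[2],h)).round(1)
if __name__=="__main__":
    n=[float(x) for x in sys.argv[1:]]
    print(face(n[0],n[1],n[2:5]))
E
python3 face.py 320 300.7 630.7 189.3 163
python3 - <<'E'
from face import *
from h import *
# check on picture 4 (horizontal): find bore
for tag in("4","5","6"): crop("scene",tag,300,360,270,330,10)
E
```

```text
(array([680.9, 190.6, 213.6]), 'len', np.float64(65.0), 'pitch', np.float64(39.3))
```

View pics/scene6_c300.png

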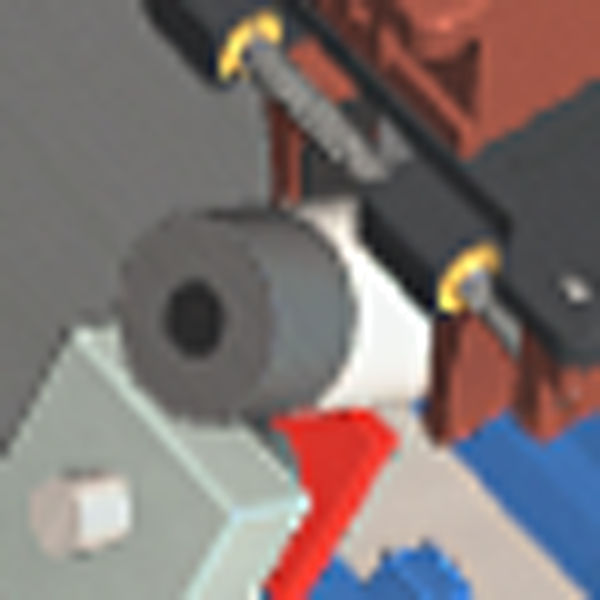

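View pics/scene4_c300.png

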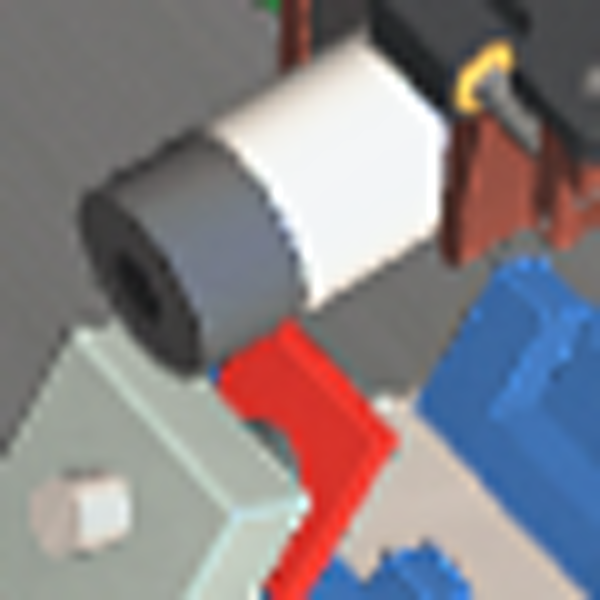

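```bash
python3 face.py 313.3 298.2 628.7 186.9 224.3;python3 face.py 319.2 301.5 630.7 189.3 163; python3 - <<'E'
from h import *
for n,q in(("4",(313,298)),("6",(319,301))):
    z=np.load(f"scene{n}.npz");W=pts("scene",z["d"]);u,v=q
    P=W[v-4:v+5,u-4:u+5].reshape(-1,3);print(np.median(P,0))
E
```

```text
(array([696.4, 188.7, 232.5]), 'len', np.float64(67.8), 'pitch', np.float64(-1.1))
(array([683. , 190.7, 212.5]), 'len', np.float64(65.8), 'pitch', np.float64(37.4))
[696.61812462 188.12015457 232.45823656]
[683.29289058 190.6675203  214.2710432 ]
```

Request:
send_rows(
  plan="0 0 0.5 0;-0.3 0 1 0;-0.5 0 1 0;0 0 0 0;0 0 0 0",
  squeeze=30,
)

```text
time_s: 11.12
tool_pos: [622.6, 189.0, 187.8]
eef_rot: [1.0, 0.013, 0.001, -0.0]
force: [0.1, 0.3, -3.6]
width: 43.3
```

```bash
python3 - <<'E'
from h import *
s=status.read_state();print(s["tool_pos"].round(1),s["width"],s["force"].round(1),"t",s["time_s"])
grab("7");crop("scene","7",290,350,250,310,10)
E
```

```text
[622.6 189.  187.8] 43.301063035339965 [ 0.1  0.3 -3.6] t 11.1167
```

View pics/scene7_c290.png

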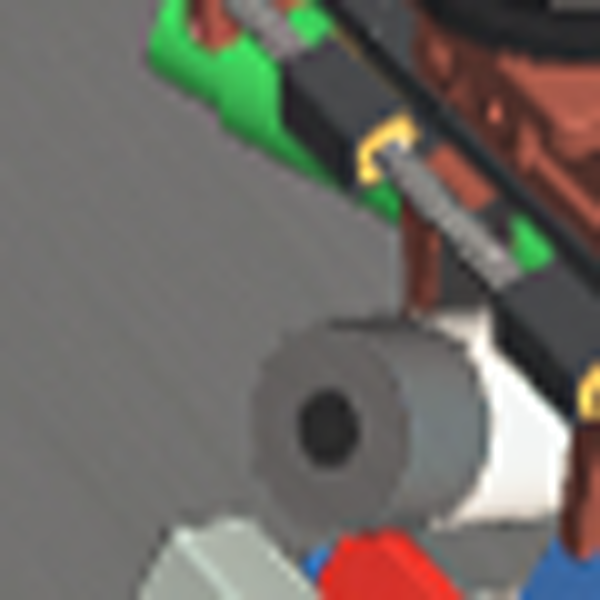

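```bash
python3 face.py 322.3 292.3 622.6 189 187.8; python3 - <<'E'
from hub import *
s=status.read_state();z=np.load("scene7.npz");W=pts("scene",z["d"])
# face plane: pixels in ellipse
yy,xx=np.mgrid[0:480,0:640]
m=(((xx-322.5)/5.5)**2+((yy-292.3)/8.)**2<1)
P=W[m];c=np.median(P,0);P=P[np.linalg.norm(P-c,axis=1)<22];r=None
for _ in range(3):
    c=P.mean(0);v=np.linalg.svd(P-c)[2];n=v[2]*np.sign(v[2,0]);k=abs((P-c)@n)<3;P=P[k]
print(len(P),c.round(1),n.round(3),"pitch",np.degrees(np.arctan2(n[2],np.hypot(n[0],n[1]))),"yaw",np.degrees(np.arctan2(n[1],n[0])))
p=s["tool_pos"]+[0,0,9.5];d=c-p;print(d,np.linalg.norm(d),np.degrees(np.arctan2(d[2],d[0])))
for p0 in(26,30,34,38):fit("7",p0)
E
```

```text
(array([675.6, 190.4, 238.3]), 'len', np.float64(67.0), 'pitch', np.float64(37.7))
117 [675.3 190.7 239.1] [0.838 0.006 0.546] pitch 33.108446856747086 yaw 0.39788899494440005
[53.20901792  1.77192968 42.97254946] 68.41768287459018 38.92495960343795
scene 42 rms 0.95 pitch 47.4 yaw 1.5 axis at TCP x: y 189.6 z 190.8 (tool [622.1 188.9 186.7] ) far end t [74.6 76.4 77.7]
  in cradle frame: axis pt [55.5  1.3 72.4] dir [ 0.954 -0.002  0.299] centre guess [59.7  1.3 73.7]
scene 49 rms 1.11 pitch 37.1 yaw 1.5 axis at TCP x: y 189.7 z 198.5 (tool [622.1 188.9 186.7] ) far end t [68.6 69.9 71.2]
  in cradle frame: axis pt [59.4  1.4 79.1] dir [ 0.992 -0.002  0.123] centre guess [63.7  1.4 79.7]
scene 49 rms 1.13 pitch 35.6 yaw 1.5 axis at TCP x: y 189.6 z 199.8 (tool [622.1 188.9 186.7] ) far end t [67.9 69.1 70.4]
  in cradle frame: axis pt [60.   1.2 80.3] dir [ 0.995 -0.002  0.098] centre guess [64.4  1.2 80.7]
scene 50 rms 1.38 pitch 32.0 yaw 1.5 axis at TCP x: y 189.2 z 203.2 (tool [622.1 188.9 186.7] ) far end t [65.9 67.5 68.6]
  in cradle frame: axis pt [61.7  0.8 83.2] dir [ 0.999 -0.002  0.035] centre guess [66.1  0.8 83.3]
```

```bash
python3 - <<'E'
from cr import *
O=np.array([610.3,188,100.3]);F=frame(1.6)
z=np.load("top0.npz");hsv=cv2.cvtColor(z["p"],cv2.COLOR_RGB2HSV).astype(float);S=hsv[...,1]
for r in range(241,250):
    row=S[r,195:262];th=120
    e=[];
    for i in range(len(row)-1):
        if (row[i]-th)*(row[i+1]-th)<0: e.append(195+i+(th-row[i])/(row[i+1]-row[i]))
    # heights: cheek top at cradle z 12
    out=[]
    for u in (e[0],e[-1]):
        # plane cradle z=12
        K,R,t=cam("top");o=-R.T@t;d=R.T@np.linalg.solve(K,[u,r,1]);n=F[2];lam=(12-(o-O)@n)/(d@n);out.append((F@(o+lam*d-O)).round(1))
    print(r,np.round(e,1),out[0],out[1],"mid",(out[0][1]+out[1][1])/2)
# red plate top edge
Hh=hsv[...,0]
for r in range(197,206):
    m=np.where(((Hh[r,195:262]<6)|(Hh[r,195:262]>174))&(S[r,195:262]>130))[0]
    if len(m)<3: continue
    out=[]
    for u in (195+m[0]-.5,195+m[-1]+.5):
        K,R,t=cam("top");o=-R.T@t;d=R.T@np.linalg.solve(K,[u,r,1]);n=F[2];lam=(34-(o-O)@n)/(d@n);out.append((F@(o+lam*d-O)).round(1))
    print("red",r,out,"mid",(out[0][1]+out[1][1])/2)
E
```

```text
241 [225.7 244.3] [-25.6  -4.6  12. ] [-27.  -42.8  12. ] mid -23.7
242 [209.8 244.4] [-26.7  28.4  12. ] [-29.3 -42.9  12. ] mid -7.25
243 [209.4 244.5] [-29.   29.4  12. ] [-31.7 -42.8  12. ] mid -6.699999999999999
244 [244.6] [-34.  -42.8  12. ] [-34.  -42.8  12. ] mid -42.8
245 [208.6 244.5] [-33.6  31.6  12. ] [-36.3 -42.4  12. ] mid -5.399999999999999
246 [208.2 244.4] [-35.9  32.6  12. ] [-38.6 -42.   12. ] mid -4.699999999999999
247 [207.8 244.3] [-38.2  33.7  12. ] [-40.9 -41.6  12. ] mid -3.9499999999999993
248 [207.5 244.2] [-40.5  34.7  12. ] [-43.3 -41.2  12. ] mid -3.25
249 [207.2 244.2] [-42.8  35.5  12. ] [-45.6 -41.   12. ] mid -2.75
red 197 [array([81.8, 11.6, 34. ]), array([ 80.5, -27.1,  34. ])] mid -7.750000000000001
red 198 [array([79.8, 13.7, 34. ]), array([ 78.4, -26.9,  34. ])] mid -6.6
red 199 [array([77.7, 14. , 34. ]), array([ 76.3, -26.7,  34. ])] mid -6.35
red 200 [array([75.6, 14.2, 34. ]), array([ 74.3, -24.5,  34. ])] mid -5.15
red 201 [array([73.6, 16.4, 34. ]), array([ 72.2, -24.3,  34. ])] mid -3.950000000000001
red 202 [array([71.5, 16.6, 34. ]), array([ 70.1, -24.1,  34. ])] mid -3.75
red 203 [array([69.4, 18.8, 34. ]), array([ 68., -22.,  34.])] mid -1.5999999999999996
red 204 [array([67.3, 19. , 34. ]), array([ 65.9, -21.8,  34. ])] mid -1.4000000000000004
red 205 [array([65.3, 21.2, 34. ]), array([ 63.8, -21.6,  34. ])] mid -0.20000000000000107
```

```bash
python3 - <<'E'
from cr import *
O=np.array([610.3,188,100.3]);F=frame(1.6)
def cast(n,u,r,zc):
    K,R,t=cam(n);o=-R.T@t;d=R.T@np.linalg.solve(K,[u,r,1]);nn=F[2];lam=(zc-(o-O)@nn)/(d@nn);return (F@(o+lam*d-O)).round(1)
z=np.load("top0.npz");hsv=cv2.cvtColor(z["p"],cv2.COLOR_RGB2HSV).astype(float);S=hsv[...,1]
print(z["p"][253,200:252].tolist())
for r in range(249,260):
    m=np.where(S[r,195:262]>110)[0]+195
    def ed(a,b):
        for i in range(a,b): 
            if (S[r,i]-110)*(S[r,i+1]-110)<0: return i+(110-S[r,i])/(S[r,i+1]-S[r,i])
    l,rr=ed(198,225),ed(230,260)
    if l and rr:
        a,b=cast("top",l,r,12),cast("top",rr,r,12);print(r,round(l,1),round(rr,1),a,b,(a[1]+b[1])/2)
# predicted pixels of cheek-top corners
for x in(-45,-61):
    print(x,[proj("top",O+F.T@np.array([x,y,12])).round(1).tolist() for y in(40,-40)])
for x in(59,66): print(x,[proj("top",O+F.T@np.array([x,y,34])).round(1).tolist() for y in(22,-22)])
for x in(90,115): print(x,[proj("top",O+F.T@np.array([x,y,30])).round(1).tolist() for y in(28,-28)])
im=cv2.resize(z["p"][155:280,190:265,::-1].copy(),None,fx=6,fy=6,interpolation=cv2.INTER_CUBIC)
for zz,xs,w in((12,(-45,-61),40),(34,(59,66),22),(30,(90,115),28),(0,(30,46),40),(4,(-65,),20)):
    for x in xs:
        for y in(w,-w):
            u,v=proj("top",O+F.T@np.array([x,y,zz]));cv2.circle(im,(int((u+.5-190)*6),int((v+.5-155)*6)),3,(0,255,0),1)
cv2.imwrite("pics/ov.png",im[:750])
E
```

```text
[[121, 127, 126], [121, 127, 125], [122, 128, 127], [132, 143, 143], [164, 183, 186], [174, 200, 208], [141, 175, 211], [99, 144, 209], [83, 134, 207], [82, 133, 207], [83, 134, 208], [83, 134, 208], [84, 134, 208], [84, 135, 209], [81, 131, 204], [63, 103, 161], [49, 78, 120], [53, 85, 132], [59, 94, 145], [60, 97, 148], [59, 95, 147], [61, 97, 148], [60, 96, 148], [61, 96, 149], [61, 97, 151], [62, 97, 150], [61, 96, 149], [59, 95, 148], [60, 96, 148], [59, 95, 147], [60, 95, 148], [62, 97, 149], [61, 96, 149], [61, 96, 149], [65, 104, 162], [77, 125, 195], [83, 135, 210], [84, 135, 210], [83, 134, 208], [83, 134, 208], [83, 133, 207], [83, 134, 209], [84, 135, 209], [84, 132, 204], [109, 130, 173], [182, 178, 181], [227, 220, 213], [237, 230, 223], [231, 224, 217], [203, 198, 190], [189, 205, 199], [201, 224, 220]]
249 206.9 244.3 [-42.8  36.   12. ] [-45.6 -41.1  12. ] -2.5500000000000007
250 206.5 244.2 [-45.1  37.3  12. ] [-48.  -40.8  12. ] -1.75
251 206.2 244.1 [-47.4  38.1  12. ] [-50.3 -40.4  12. ] -1.1499999999999986
252 206.4 244.0 [-49.7  38.   12. ] [-52.6 -39.9  12. ] -0.9499999999999993
253 206.5 243.7 [-52.1  38.   12. ] [-55.  -39.2  12. ] -0.6000000000000014
254 206.6 243.5 [-54.5  38.1  12. ] [-57.3 -38.5  12. ] -0.1999999999999993
255 206.7 242.0 [-56.8  38.1  12. ] [-59.6 -35.2  12. ] 1.4499999999999993
256 211.2 240.5 [-59.5  29.   12. ] [-61.8 -31.9  12. ] -1.4499999999999993
257 212.3 240.1 [-62.  27.  12.] [-64.2 -31.   12. ] -2.0
258 212.7 239.9 [-64.4  26.5  12. ] [-66.5 -30.3  12. ] -1.9000000000000004
259 213.1 238.8 [-66.8  26.   12. ] [-68.8 -27.7  12. ] -0.8499999999999996
-45 [[205.2, 250.0], [243.7, 248.8]]
-61 [[206.0, 256.8], [244.3, 255.5]]
59 [[206.5, 208.0], [229.0, 207.3]]
66 [[206.1, 204.7], [228.6, 204.0]]
90 [[201.8, 192.6], [230.7, 191.7]]
115 [[200.3, 180.4], [229.5, 179.5]]
```

```bash
python3 -c "
import cv2;i=cv2.imread('pics/ov.png');print(i.shape);cv2.imwrite('pics/ov2.png',cv2.resize(i,None,fx=.8,fy=.8))"
```

```text
(750, 450, 3)
```

View pics/ov2.png

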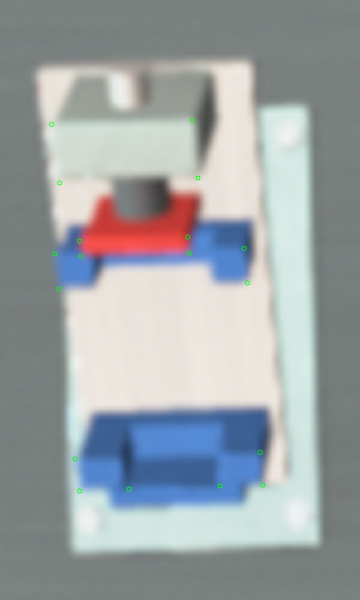

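Request:
send_rows(
  plan="-2.2 -0.1 0 0.1;-2.2 -0.1 0 0.1;-2.2 -0.1 0 0.1;0 0 -2 0;0 0 -2.1 0",
)

```text
time_s: 11.63
tool_pos: [555.9, 186.1, 146.3]
eef_rot: [1.0, 0.015, 0.001, -0.0]
force: [0.1, -0.7, -4.0]
width: 43.0
```

Request:
send_rows(
  plan="0.6 0 -1.04 0;0.6 0 -1.04 0;0.3 0 -0.52 0;0 0 0 0;0 0 0 0",
)

```text
time_s: 12.05
tool_pos: [572.0, 185.9, 119.5]
eef_rot: [1.0, 0.015, -0.0, -0.0]
force: [-0.2, 0.5, -2.6]
width: 43.3
```

```bash
python3 - <<'E'
from h import *
s=status.read_state();print(s["tool_pos"].round(1),s["width"],s["force"].round(1),"t",s["time_s"])
grab("8");crop("scene","8",280,400,270,390,6);crop("top","8",190,265,160,275,5)
E
```

```text
[572.  185.9 119.5] 43.26838108617958 [-0.2  0.5 -2.6] t 12.05
```

View pics/scene8_c280.png

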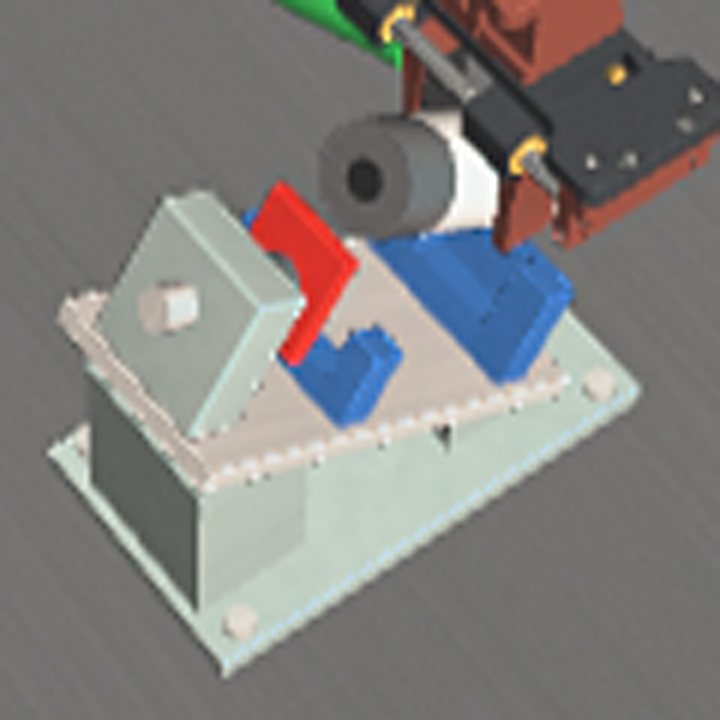

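View pics/top8_c190.png

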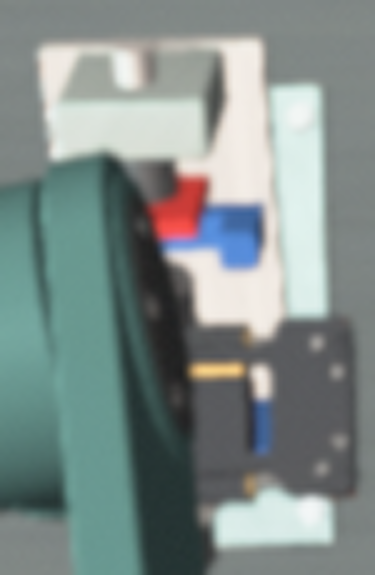

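```bash
python3 face.py 340.2 299.5 572 185.9 119.5; python3 - <<'E'
from hub import *
s=status.read_state();z=np.load("scene8.npz");W=pts("scene",z["d"])
yy,xx=np.mgrid[0:480,0:640]
m=(((xx-340)/5.5)**2+((yy-299.5)/8.)**2<1)
P=W[m];c=np.median(P,0);P=P[np.linalg.norm(P-c,axis=1)<22]
for _ in range(3):
    c=P.mean(0);v=np.linalg.svd(P-c)[2];n=v[2]*np.sign(v[2,0]);P=P[abs((P-c)@n)<3]
print(len(P),c.round(1),"pitch",np.degrees(np.arctan2(n[2],np.hypot(n[0],n[1]))),"cradle",(F@(c-O)).round(1))
p=s["tool_pos"]+[0,0,10.5];print("pivot cradle",(F@(p-O)).round(1))
for p0 in(30,34,38):fit("8",p0,up=10.5)
E
```

```text
(array([624.9, 187.3, 169.3]), 'len', np.float64(66.5), 'pitch', np.float64(37.3))
120 [625.3 187.2 170.3] pitch 33.52966798688934 cradle [48.  -1.2 53.1]
pivot cradle [-18.1  -0.9  45.6]
scene 34 rms 1.17 pitch 30.6 yaw 1.7 axis at TCP x: y 186.7 z 136.1 (tool [571.9 186.  120.2] ) far end t [65.  66.3 67.4]
  in cradle frame: axis pt [-15.4  -0.2  50.2] dir [1.    0.002 0.011] centre guess [-11.   -0.2  50.2]
scene 36 rms 1.18 pitch 32.0 yaw 1.7 axis at TCP x: y 186.7 z 135.0 (tool [571.9 186.  120.2] ) far end t [65.6 66.9 67.7]
  in cradle frame: axis pt [-15.9  -0.3  49.2] dir [0.999 0.002 0.035] centre guess [-11.5  -0.3  49.4]
scene 38 rms 1.56 pitch 22.5 yaw 1.7 axis at TCP x: y 185.8 z 142.5 (tool [571.9 186.  120.2] ) far end t [63.2 64.8 65.7]
  in cradle frame: axis pt [-12.2  -1.1  55.8] dir [ 0.991  0.002 -0.131] centre guess [-7.8 -1.1 55.2]
```

Request:
send_rows(
  plan="0.3 0.1 -0.52 0;0.3 0 -0.52 0;0 0 0 0;0.43 0 0.25 0;0.43 0 0.25 0",
  squeeze=40,
)

```text
time_s: 12.57
tool_pos: [585.6, 186.9, 114.2]
eef_rot: [1.0, 0.015, -0.001, 0.0]
force: [-1.9, -0.6, -4.5]
width: 43.2
```

Request:
send_rows(
  plan="0.43 0 0.25 0;0 0 0 0;0 0 0 0;0 0 0 0;0 0 0 0",
)

```text
time_s: 12.98
tool_pos: [588.1, 186.9, 116.0]
eef_rot: [1.0, 0.015, -0.002, 0.0]
force: [-5.2, 0.3, -5.4]
width: 43.3
```

```bash
cat > look.py <<'E'
import sys
from hub import *
tag=sys.argv[1]
s=status.read_state();print(s["tool_pos"].round(1),s["width"],s["force"].round(1),"t",s["time_s"])
print("pivot cradle (up 14)",(F@(s["tool_pos"]+[0,0,14]-O)).round(1))
grab(tag);crop("scene",tag,290,400,270,380,6)
z=np.load(f"scene{tag}.npz");W=pts("scene",z["d"]);hsv=cv2.cvtColor(z["p"],cv2.COLOR_RGB2HSV).astype(int)
red=((hsv[...,0]<5)|(hsv[...,0]>175))&(hsv[...,1]>150);Q=(W-O)@F.T
m=red&(np.abs(Q).max(-1)<90);P=Q[m];print("red",len(P),np.percentile(P,[5,50,95],axis=0).round(1).tolist())
E
python3 look.py 9
```

```text
[588.1 186.9 116. ] 43.33926272357012 [-5.2  0.3 -5.4] t 12.9833
pivot cradle (up 14) [-4.4 -0.5 36.8]
red 205 [[62.6, -18.7, -2.6], [68.2, 5.4, 25.8], [72.0, 21.1, 35.4]]
```

View pics/scene9_c290.png

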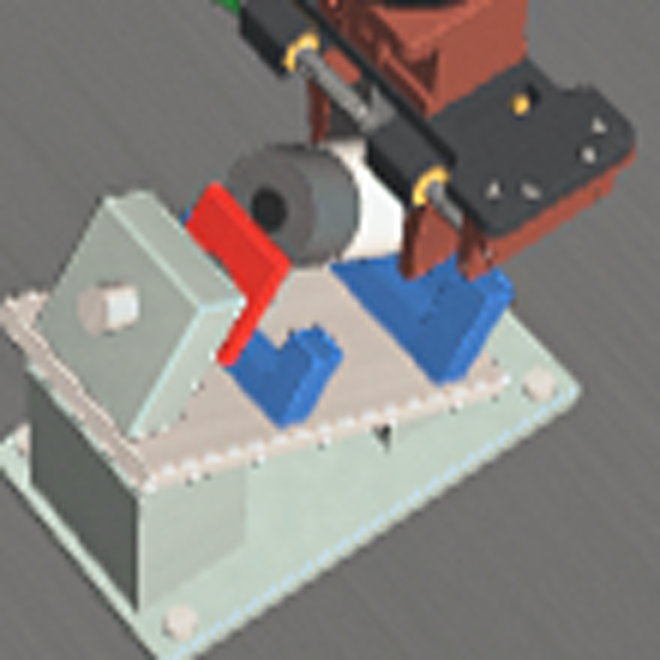

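Request:
send_rows(
  plan="0.26 0 0.15 0;0.22 0 0.13 0;0 0 0 0;0 0 0 0;0 0 0 0",
)

```text
time_s: 13.5
tool_pos: [591.8, 186.9, 118.3]
eef_rot: [1.0, 0.015, -0.003, 0.0]
force: [-6.7, 1.7, -6.5]
width: 43.8
```

```bash
python3 look.py 10
```

```text
[591.8 186.9 118.3] 43.76654316667872 [-6.7  1.7 -6.5] t 13.5
pivot cradle (up 14) [-0.  -0.5 37. ]
red 180 [[66.1, -18.9, 1.9], [72.6, 4.5, 28.1], [76.1, 22.1, 35.2]]
```

View pics/scene10_c290.png

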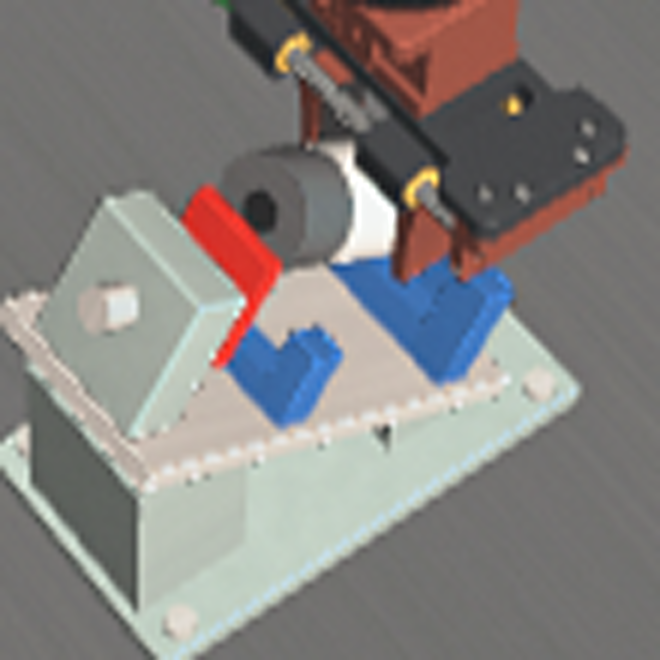

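Request:
send_rows(
  plan="0.24 0.05 0.14 0;0.25 0 -0.43 0;0.25 0 -0.43 0;0.25 0 -0.43 0;0.25 0 -0.43 0",
)

```text
time_s: 14.02
tool_pos: [603.4, 187.0, 102.4]
eef_rot: [1.0, 0.015, -0.004, 0.0]
force: [-10.1, -1.1, -4.0]
width: 43.5
```

```bash
python3 look.py 11
```

```text
[603.4 187.  102.4] 43.471128645157414 [-10.1  -1.1  -4. ] t 14.0167
pivot cradle (up 14) [ 2.  -0.8 17.4]
red 162 [[69.8, -17.8, 3.0], [74.9, 5.2, 28.6], [78.0, 22.1, 35.4]]
```

View pics/scene11_c290.png

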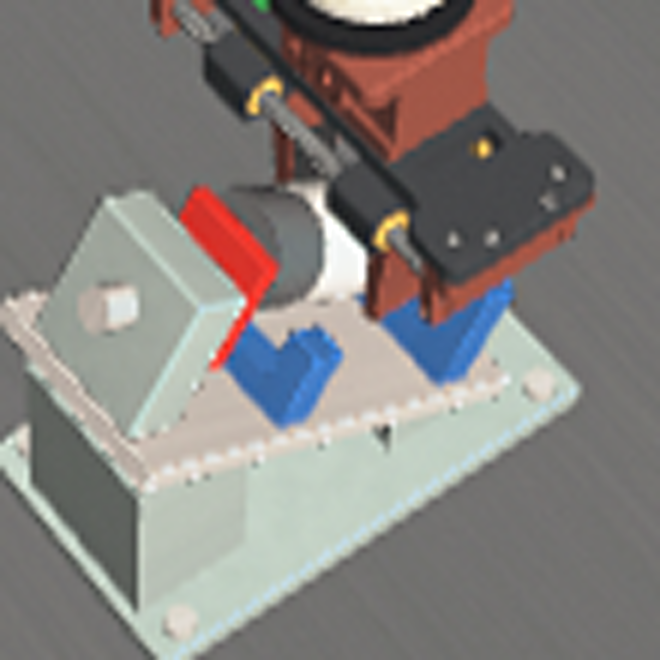

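Request:
send_rows(
  plan="0.2 0.05 -0.35 0;0.2 0 -0.35 0;0.15 0 -0.26 0;0 0 0 0;0 0 0 0",
)

```text
time_s: 14.53
tool_pos: [608.8, 187.4, 92.6]
eef_rot: [1.0, 0.015, -0.004, 0.0]
force: [-7.9, -0.9, -5.2]
width: 43.7
```

```bash
python3 look.py 12
```

```text
[608.8 187.4  92.6] 43.726002935775426 [-7.9 -0.9 -5.2] t 14.5333
pivot cradle (up 14) [ 1.8 -0.5  6.2]
red 165 [[69.0, -18.8, 3.8], [74.1, 3.5, 28.1], [77.9, 21.5, 35.1]]
```

View pics/scene12_c290.png

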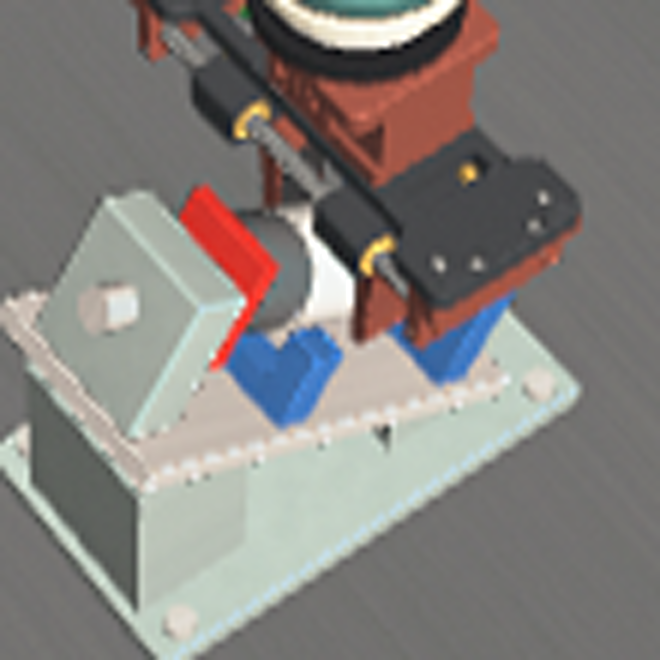

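Request:
send_rows(
  plan="0.1 0 -0.18 0;0.1 0 -0.17 0;0 0 0 0;0 0 0 0;0 0 0 0",
  squeeze=28,
)

```text
time_s: 15.05
tool_pos: [611.5, 187.6, 90.1]
eef_rot: [1.0, 0.015, -0.003, 0.0]
force: [-8.8, -0.8, -1.3]
width: 43.7
```

Request:
send_rows(
  plan="0.08 0 -0.13 0;0.08 0 -0.13 0;0 0 0 0;0 0 0 0;0 0 0 0",
)

```text
time_s: 15.47
tool_pos: [613.5, 187.7, 88.0]
eef_rot: [1.0, 0.015, -0.003, 0.0]
force: [-9.3, -0.5, 2.1]
width: 43.6
```

```bash
python3 look.py 13
```

```text
[613.5 187.7  88. ] 43.63048207286352 [-9.3 -0.5  2.1] t 15.4667
pivot cradle (up 14) [ 3.7 -0.4 -0.1]
red 170 [[68.1, -19.0, 0.7], [74.0, 5.0, 27.6], [77.5, 22.3, 36.0]]
```

View pics/scene13_c290.png

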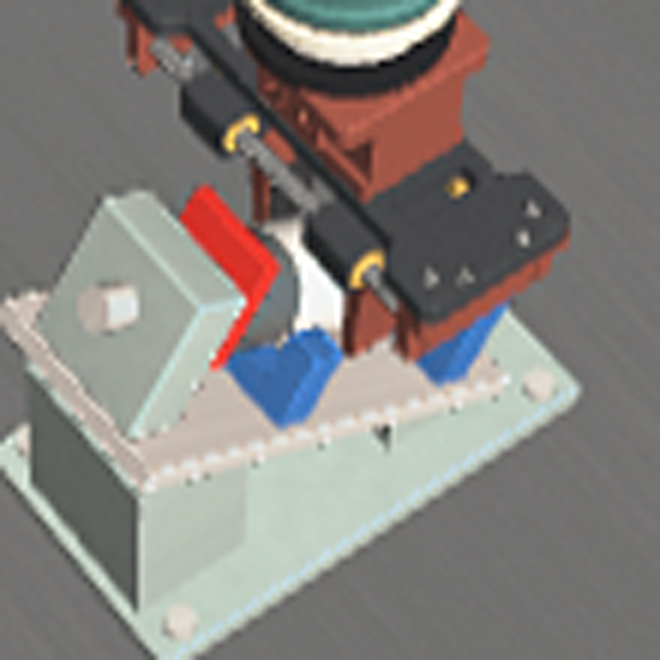

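Request:
send_rows(
  plan="0.08 0 -0.15 0;0.07 0 -0.13 0;0 0 0 0;0 0 0 0;0 0 0 0",
)

```text
time_s: 15.98
tool_pos: [614.2, 187.7, 87.7]
eef_rot: [1.0, 0.015, -0.003, 0.0]
force: [-17.2, -1.8, 21.6]
width: 43.6
```

```bash
python3 look.py 14
```

```text
[614.2 187.7  87.7] 43.627728954345116 [-17.2  -1.8  21.6] t 15.9833
pivot cradle (up 14) [ 4.1 -0.4 -0.7]
red 171 [[67.9, -18.2, -1.1], [73.6, 4.3, 27.2], [77.4, 21.4, 35.0]]
```

View pics/scene14_c290.png

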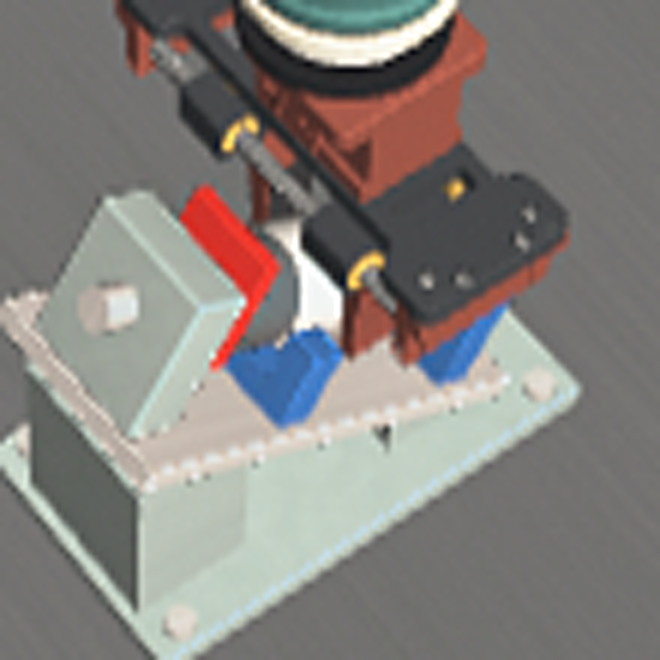

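Request:
send_rows(
  plan="-0.2 0 0.05 0;-0.2 0 -0.08 0;0 0 0 0;0 0 0 0;0 0 0 0",
)

```text
time_s: 16.5
tool_pos: [613.8, 187.8, 87.5]
eef_rot: [1.0, 0.015, 0.0, -0.0]
force: [-9.4, -1.4, 13.3]
width: 43.4
```

```bash
python3 look.py 15
```

```text
[613.8 187.8  87.5] 43.44845238651502 [-9.4 -1.4 13.3] t 16.5
pivot cradle (up 14) [ 3.6 -0.3 -0.7]
red 174 [[67.7, -19.0, 0.1], [73.2, 4.5, 27.7], [77.2, 21.7, 35.2]]
```

Request:
send_rows(
  plan="-0.2 0 -0.08 0;-0.2 0 -0.08 0;0 0 0 0;0 0 0 0;0 0 0 0",
)

```text
time_s: 17.02
tool_pos: [611.2, 187.7, 86.0]
eef_rot: [1.0, 0.015, 0.002, -0.0]
force: [-4.6, -2.0, 10.8]
width: 43.5
```

```bash
python3 look.py 16
```

```text
[611.2 187.7  86. ] 43.46196403886615 [-4.6 -2.  10.8] t 17.0167
pivot cradle (up 14) [ 0.6 -0.3 -0.7]
red 196 [[65.1, -18.1, -3.4], [70.2, 5.5, 25.9], [74.2, 21.7, 35.0]]
```

Request:
send_rows(
  plan="0 0 0 0;0 0 0 0;0 0 0 0;0 0 0 0;0 0 0 0",
  fingers=0.85,
)

```text
time_s: 17.53
tool_pos: [610.4, 188.0, 83.4]
eef_rot: [1.0, 0.015, 0.0, -0.0]
force: [-0.2, 0.0, -0.0]
width: 72.9
```

Request:
send_rows(
  plan="0 0 0 0;-0.3 0 0.5 0;-0.8 0 1.4 0;-1.5 0 2.5 0;-1.5 0 2.5 0",
)

```text
time_s: 17.95
tool_pos: [567.8, 187.6, 152.3]
eef_rot: [1.0, 0.015, -0.001, 0.0]
force: [0.1, 0.6, 1.0]
width: 74.9
```

Request:
send_rows(
  plan="-2 -1 2 0;-2 -3 0 0;0 -3.5 0 0;0 -3.5 0 0;0 -3.5 0 0",
)

```text
time_s: 18.37
tool_pos: [528.3, 41.9, 173.1]
eef_rot: [1.0, 0.016, 0.001, 0.0]
force: [0.7, 0.1, -0.1]
width: 74.8
```

Request:
send_rows(
  plan="0 -3.5 0 0;0 -3.5 0 0;0 -3.5 0 0;0 -3.5 0 0;0 0 0 0",
)

```text
time_s: 18.78
tool_pos: [529.5, -102.8, 172.9]
eef_rot: [1.0, 0.013, 0.001, 0.002]
force: [0.4, -0.1, 0.5]
width: 74.9
```

```bash
python3 look.py 17; python3 -c "
from h import *
crop('top','17',185,270,155,280,4.5)"
```

```text
[ 529.5 -102.8  172.9] 74.90565691535855 [ 0.4 -0.1  0.5] t 18.7833
pivot cradle (up 14) [ -33.7 -288.4  119.4]
red 196 [[64.6, -18.2, -1.9], [70.4, 5.5, 25.3], [73.5, 21.6, 35.0]]
```

View pics/scene17_c290.png

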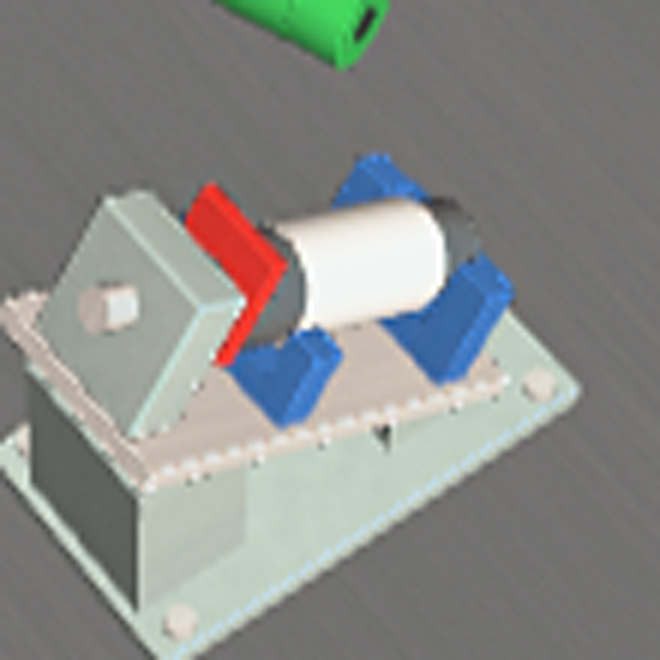

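View pics/top17_c185.png

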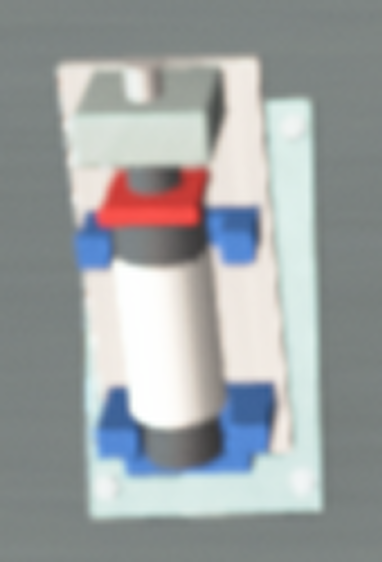

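The hub lies in both saddles: top crop lower end about (180,445), upper end about (160,240), with the red plate pushed back. I'll fit its pose from depth and check the spare hub and bystanders.

```bash
python3 - <<'E'
from hub import *
for n in("top","scene"):
    z=np.load(f"{n}17.npz");W=pts(n,z["d"]);hsv=cv2.cvtColor(z["p"],cv2.COLOR_RGB2HSV).astype(int);S,V=hsv[...,1],hsv[...,2]
    Q=(W-O)@F.T
    m=(S<45)&(V>150)&(abs(Q[...,0])<42)&(abs(Q[...,1])<25)&(Q[...,2]>2)&(Q[...,2]<30)
    P=Q[cv2.erode(m.astype(np.uint8),np.ones((3,3)))>0]
    def f(q):
        a=np.array([1,q[2],q[3]]);a/=np.linalg.norm(a);return np.linalg.norm(np.cross(P-[0,q[0],q[1]],a),axis=1)-22
    r=least_squares(f,[0,0,0,0],loss="soft_l1")
    B=Q[(abs(Q[...,1])<8)&(Q[...,2]>0)&(Q[...,2]<24)&(Q[...,0]<-30)&(Q[...,0]>-85)&(V<110)]
    d=(S<45)&(V>150)&m
    print(n,len(P),"y,z,dy,dz",r.x.round(3),"rms",np.sqrt((r.fun**2).mean()).round(2),"white x",np.percentile(Q[m][:,0],[1,99]).round(1),"lower end x",np.percentile(B[:,0],[1,5]).round(1) if len(B) else None)
    # bystanders
    a=np.load(f"{n}0.npz")["p"].astype(int);b=z["p"].astype(int);df=(abs(a-b).sum(-1)>60).astype(np.uint8)
    k,l,s,c=cv2.connectedComponentsWithStats(df);print([ (s[i].tolist()) for i in range(1,k) if s[i,4]>25])
E
sed 's/+"0.npz"/+"17.npz"/; s/(("yellow",(577,-158)),/(/' m.py > m3.py; python3 m3.py 2>&1 | head -8
```

```text
top 560 y,z,dy,dz [1.304e+00 2.680e-01 6.000e-03 1.000e-03] rms 1.89 white x [-39.5  40.2] lower end x [-60.5 -59.7]
[[224, 191, 9, 10, 44], [206, 192, 22, 12, 130], [206, 203, 30, 57, 1042], [355, 213, 101, 128, 6116], [321, 222, 36, 59, 766], [345, 238, 9, 24, 41], [322, 275, 21, 57, 219], [319, 334, 7, 20, 32], [402, 343, 35, 21, 641], [306, 364, 11, 33, 58], [401, 365, 15, 9, 87], [400, 374, 14, 13, 87], [323, 391, 25, 31, 443], [397, 390, 14, 4, 34], [241, 396, 128, 84, 5265], [395, 397, 15, 8, 56], [299, 398, 8, 24, 44], [315, 402, 91, 67, 2254], [394, 406, 14, 8, 72], [400, 427, 18, 35, 312], [592, 435, 48, 45, 1479], [399, 470, 21, 10, 125]]
scene 290 y,z,dy,dz [0.421 0.313 0.002 0.005] rms 1.59 white x [-40.2  37.3] lower end x [-67.5 -65.5]
[[270, 0, 303, 214, 37397], [248, 211, 52, 29, 839], [320, 300, 50, 32, 671]]
Traceback (most recent call last):
  File "m3.py", line 6, in <module>
    for nm,c0 in (("grey",(557,-265))):
        ^^^^^
ValueError: too many values to unpack (expected 2)
```

View pics/scene17.png

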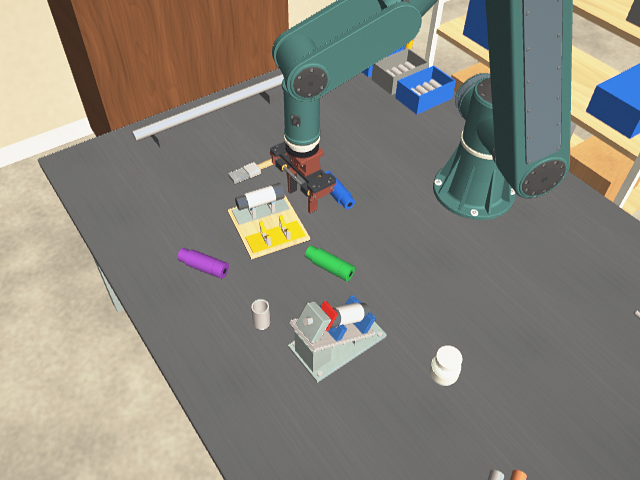

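```bash
python3 -c "
from plant import arm,status
print(status.read_state()['force'],arm.finish_job())"
```

```text
the job is handed in; nothing more can be done
[ 0.80664153  1.40731    -0.47132586] None
```

The hub from the yellow lane is loaded in the cradle with its stepped end downhill, held between the plunger and the lower stop. I handed the job in at about 19 s; no verdict is reported.

**Feeling the end:** The near end of the yellow hub closed the fingers to 36.0 mm, so it is the stepped end. My first pinch read an ambiguous 39.9 mm, probably because the fingers were off-centre or a pad overlapped the step. I moved outward and felt again. The camera views agreed.

**Loading:** I gripped the hub at mid-length and tilted it in the fingers by pressing its far end on the plunger housing. I then pushed the plunger back about 9 to 10 mm, lowered the hub square to the slope and eased it downhill before letting go.

**Last checks, from depth in two views:**

| Check | Result |
|---|---|
| Hub axis from the cradle's centre | about 1 mm (y +0.4 to +1.3, z +0.3) |
| Axis error | at most 0.006 rad |
| Position along the slope | -1.5 to +0.4 mm, from the ends of the white part |
| Plunger travel | about 5 mm |
| Spare hub, shell, jar and brush | no change in the scene view, apart from the arm and the moved hub |

**Failed or disagreed:**
- The tilt in the fingers came out at 33 to 38 degrees depending on the method, instead of 30. The hub straightened as it seated.
- The lower-end position read from the top view (-60 mm) did not match the scene view (about -66 mm); the stop is at -65 mm.
- The two views put the cradle's y about 2 mm apart.
- A last numeric re-measurement of the spare hub failed on a script error, so that check rests on the image comparison.

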